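# Close the bead jars with the lids that fit

### The arm

A 6-joint arm with a two-finger parallel gripper is mounted at the origin on a cart in front of the work surface, level with it; the furniture and walls round the work are solid. World frame = base frame: x ahead of the robot, y to its left, z up, the work surface at z = 0. Lengths are in m, angles in rad, forces in N, time in s.
With the tool pointing down it reaches from about 0.3 to 0.875 m from the base axis. Payload 6.4 kg.
Tool frame: the origin (TCP) lies at the very end of the fingers, on their centre line; the grasp point (between the pads) lies tcp_to_grasp behind it (tcp_to_grasp is the distance from the TCP to the grasp point, in m); z points along the fingers, y is the direction in which the jaws open and shut (so a half turn about z gives the same grasp; the last joint's range is limited). The gripper opens to 85 mm and grips with 20 to 120 N. Pads are 22 mm wide; open, the fingers measure 114 mm over their backs; the gripper's body (76 mm by 85 mm) begins 54 mm behind the grasp point. The pads swing forward as they close: fully open they stand 13 mm farther back than shut.
Start: joints at [-1.545, 0.181, 1.607, -0, 1.354, -0.206], TCP at [0.132, -0.56, 0.231] pointing down, gripper open.
Joint ranges: [-2.99, 2.99], [-0.89, 2.07], [0.3, 2.58], [-1.14, 4.28], [0, 2.63], [-3.12, 3.12]. Speed limits (rad/s): [2.57, 2.57, 3.01, 3.14, 3.14, 3.14].

### API

Orientations are given as a unit quaternion [w, x, y, z].
In Python, from bench import get_obs, camera, hand_in, tcp_to_grasp gives the robot as it stands.
- The arm moves only by the shell command python3 -m inch 'ROWS' [OPENING]. ROWS is JSON, a list of rows, each an object with "delta_pos": the shift along the tool's x, y, z in cm, a list of three; "rotation": the turn, a rotation vector about the tool's x, y, z in rad, a list of three. In form: [{"delta_pos": [x, y, z], "rotation": [rx, ry, rz]}, ...]. A call has 1 to 10 rows; each row shifts and turns the commanded pose from where the row before left it, along the tool's axes as they then stand; what a row does not reach is not made up. A row lasts 1/10 s, in which the tool goes at most 50 mm and 8.59 degrees, less where a joint would pass 70% of its speed; a pose out of reach is approached as far as the arm can. A call is refused whole if a number of a shift passes 5 or a number of a turn 0.15, either way. A call with a gripper value outside its range is refused whole. OPENING is the finger opening in cm, from 0 to 8.54, set as the call begins (- or left out, the last holds). The fingers move at their own pace and stop on an object; the grip force is fixed at half the most. Time passes only in rows, so rows that do not move let the fingers close. It gives the time, the measured TCP pose, the force and the opening at its end, in the units of the state.
- get_obs(): the state, without advancing time (a new reading comes with each control period).
- camera(name): name is "side" or "top"; returns a dict with "color" (400x640x3 uint8, red, green, blue), "vfov" (degrees; the focal length in pixels is half the picture's height over the tangent of half this angle, whatever the lens; pixels are square), "cx", "cy" (the principal point, pixels), "k1" (the pictures are not rectified: a ray, as slopes to the right and down, at radius r is drawn at 1 + k1 r^2 times it, then the intrinsics apply), "eye" and "orientation" of the camera in the world. Camera axes: x right, y down, z forward; pixel columns grow to the right and rows downward; lengths in m; the calibration is good to about 2 mm. A picture is of the moment at which its call begins. There is no depth.
- hand_in(): hands the job in, once; it reports no verdict.
The state is a dict: "time_s": time; "q": joint angles; "dq": joint speeds; "joint_efforts": joint torques, N m; "eef_pos": TCP position; "eef_rot": TCP orientation; "wrist_force": force on the tool from outside, world axes, zero at the start; "torque": the same for the moment, N m; "opening": opening from 0.0 (shut) to 1.0 (fully open).
Only numpy, scipy, OpenCV 4.12 (cv2) and the standard library are available. Lean on these libraries where they do the work, as an engineer would, in place of code of your own. Each camera call takes 0.05 s, during which the arm holds its last target.

### The job

The bead session is over: close all four open glass jars, each with the wooden lid of its own size, so that the lid's plug sits in the mouth and the lid lies level on the rim. Leave the jars standing where they are, and do not disturb the tape roll and the mint scissors.

Things in the scene. Friction and masses are not known exactly. Their poses are not given: they have to be found in the camera images.
- jar_small: The small jar: open straight-sided clear glass jar, 46 mm outside diameter, 46 mm high, mouth 36 mm inside diameter (wall 5 mm), holding tiny gold-yellow beads up to 21 mm below the rim. Stands loose on the table, about 250 g. Origin: centre of its underside; z up; the rim is 46 mm above it.
- jar_medium: The medium jar: open straight-sided clear glass jar, 58 mm outside diameter, 52 mm high, mouth 48 mm inside diameter (wall 5 mm), holding blue beads up to 21 mm below the rim. Stands loose on the table, about 286 g. Origin: centre of its underside; z up; the rim is 52 mm above it.
- jar_large: The large jar: open straight-sided clear glass jar, 70 mm outside diameter, 58 mm high, mouth 60 mm inside diameter (wall 5 mm), holding red and pink beads up to 21 mm below the rim. Stands loose on the table, about 322 g. Origin: centre of its underside; z up; the rim is 58 mm above it.
- jar_extra_large: The extra large jar: open straight-sided clear glass jar, 82 mm outside diameter, 64 mm high, mouth 72 mm inside diameter (wall 5 mm), holding large brown wooden beads up to 21 mm below the rim. Stands loose on the table, about 358 g. Origin: centre of its underside; z up; the rim is 64 mm above it.
- lid_small: The small wooden lid, 30 g, loose, plug down: disc 46 mm diameter, 8 mm thick; on top a straight round knob (22 mm diameter, 24 mm high); below a plug 9 mm high, 31 mm diameter tapering to 23 mm. Fits the jar of the same outside diameter. Origin: centre of the plug's underside, z up: disc at 9 to 17 mm, knob 17 to 41 mm. Seated, its origin is 37 mm above the jar's origin.
- lid_medium: The medium wooden lid, 39 g, loose, plug down: disc 58 mm diameter, 8 mm thick; on top a straight round knob (22 mm diameter, 24 mm high); below a plug 9 mm high, 43 mm diameter tapering to 35 mm. Fits the jar of the same outside diameter. Origin: centre of the plug's underside, z up: disc at 9 to 17 mm, knob 17 to 41 mm. Seated, its origin is 43 mm above the jar's origin.
- lid_large: The large wooden lid, 48 g, loose, plug down: disc 70 mm diameter, 8 mm thick; on top a straight round knob (22 mm diameter, 24 mm high); below a plug 9 mm high, 55 mm diameter tapering to 47 mm. Fits the jar of the same outside diameter. Origin: centre of the plug's underside, z up: disc at 9 to 17 mm, knob 17 to 41 mm. Seated, its origin is 49 mm above the jar's origin.
- lid_extra_large: The extra large wooden lid, 57 g, loose, plug down: disc 82 mm diameter, 8 mm thick; on top a straight round knob (22 mm diameter, 24 mm high); below a plug 9 mm high, 67 mm diameter tapering to 59 mm. Fits the jar of the same outside diameter. Origin: centre of the plug's underside, z up: disc at 9 to 17 mm, knob 17 to 41 mm. Seated, its origin is 55 mm above the jar's origin.
- washi_roll: Bystander: yellow roll of paper tape lying flat, 41 mm in diameter, 15 mm high, loose. Origin: centre of its underside. Leave alone.
- scissors_mint: Bystander: pair of closed mint-green craft scissors lying flat, 57 x 141 x 10 mm, loose; y runs from the blades towards the handles. Origin: centre of its underside. Leave alone.

How it is judged:
By the outcome, as a careful person would: the job done as asked, in the order asked, and still so for the second after the job is handed in, with the robot touching nothing.
It also fails if it takes over 99 s, if anything falls off the work surface, if the arm or the gripper's body presses on something with over 40 N, if the wrist force passes 120 N, or if a joint passes its speed limit or range.

## Working session

There is one attempt and no reset: what is moved stays moved. The work goes in short steps, Python scripts to look and compute and a shell command to move; the robot and the scene stay as the last step left them, time stands still between calls to the robot, and variables do not carry over. Pictures are saved under pics/ and viewed, and the job is handed in when it is done.

```bash
mkdir -p pics; ls; cat > h.py <<'E'
import numpy as np, cv2
from bench import get_obs, camera, tcp_to_grasp
def save(n,f):
    c=camera(n); cv2.imwrite(f,c["color"][:,:,::-1]); return {k:v for k,v in c.items() if k!="color"}
E
python3 - <<'E'
from h import *
import json
for n in("top","side"):
    c=save(n,f"pics/{n}0.png"); print(n,c)
o=get_obs(); print(o, tcp_to_grasp)
E
```

```text
pics
top {'vfov': 47.973455903530954, 'cx': 323.1947532831697, 'cy': 199.70174869517925, 'k1': -0.06302898253212327, 'eye': array([ 0.3749324 , -0.06578865,  1.16120813]), 'orientation': array([ 0.02771665, -0.70411555,  0.70877501, -0.03303115])}
side {'vfov': 50.282672800478, 'cx': 307.66507671745546, 'cy': 198.3031528056954, 'k1': -0.06736436545113003, 'eye': array([-0.05445618,  0.77923721,  0.69928174]), 'orientation': array([ 0.13113488, -0.244554  ,  0.84494464, -0.45723686])}
{'time_s': 0.1, 'q': array([-1.54530894e+00,  1.81464167e-01,  1.60789699e+00,  2.26746106e-05,
        1.35381833e+00, -2.06345747e-01]), 'dq': array([ 1.62370348e-03, -3.39112302e-06, -2.57510238e-03,  1.36304200e-03,
        7.35682790e-04,  1.12487308e-03]), 'joint_efforts': array([ 1.32381039e-03, -4.45873582e+01, -3.52235413e+01, -1.53811743e-04,
        4.14599053e-03,  1.08369667e-05]), 'eef_pos': array([ 0.13209873, -0.55911197,  0.23048103]), 'eef_rot': array([-7.89176398e-04,  9.93289165e-01,  1.15654683e-01,  8.26746882e-05]), 'wrist_force': array([ 0.72427061,  0.62369626, -0.36827298]), 'torque': array([ 0.00836267, -0.01606264, -0.05550679]), 'opening': 1.0019941490239677} 0.0187
```

View pics/top0.png

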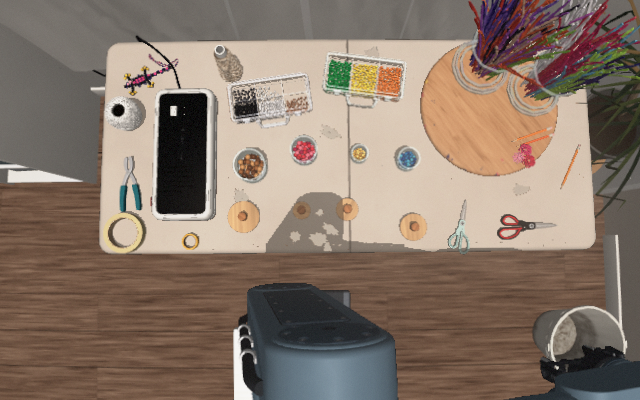

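View pics/side0.png

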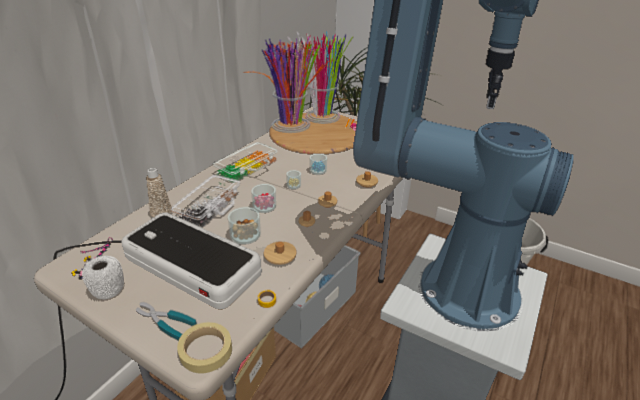

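```bash
python3 - <<'E'
from h import *
a=cv2.imread("pics/top0.png"); b=cv2.imread("pics/side0.png")
cv2.imwrite("pics/tz1.png",cv2.resize(a[130:245,215:335],None,fx=5,fy=5,interpolation=2))
cv2.imwrite("pics/tz2.png",cv2.resize(a[130:245,325:475],None,fx=5,fy=5,interpolation=2))
cv2.imwrite("pics/sz1.png",cv2.resize(b[145:275,215:385],None,fx=4.5,fy=4.5,interpolation=2))
E
```

```text
(no output)
```

View pics/tz1.png

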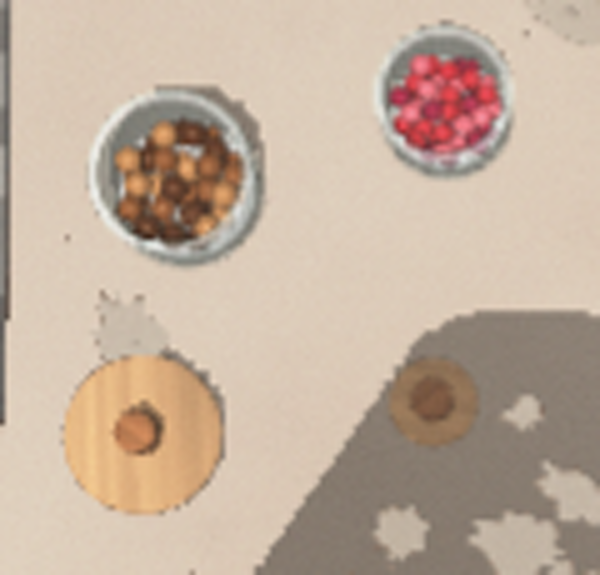

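View pics/tz2.png

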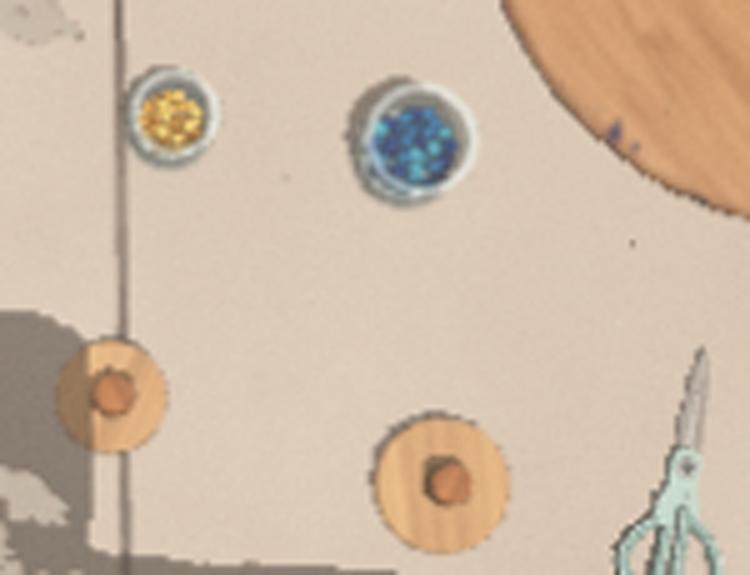

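View pics/sz1.png

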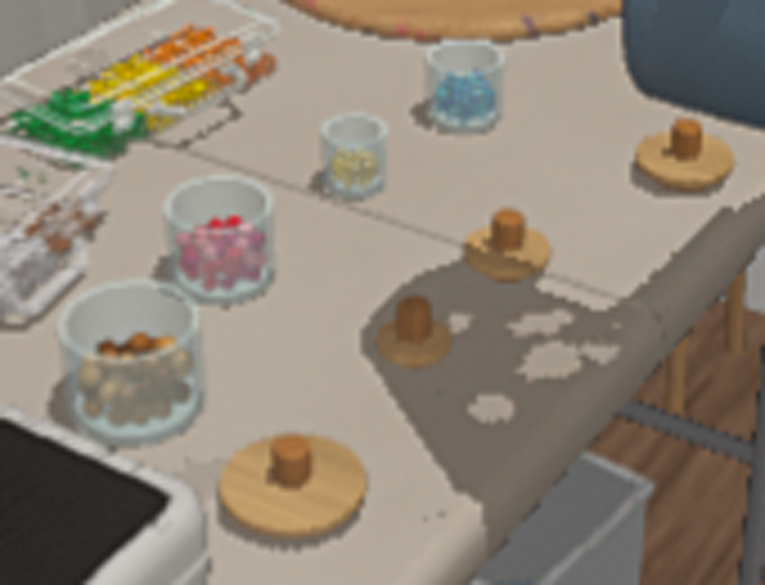

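```bash
cat >> h.py <<'E'
from scipy.spatial.transform import Rotation as R
from scipy.optimize import minimize
CAM={}
def load():
    for n in("top","side"):
        CAM[n]=np.load(f"{n}.npy",allow_pickle=True).item()
def proj(c,P):
    q=c["orientation"]; M=R.from_quat([q[1],q[2],q[3],q[0]]).as_matrix()
    p=(np.atleast_2d(P)-c["eye"])@M; s=p[:,:2]/p[:,2:]
    s=s*(1+c["k1"]*(s**2).sum(1,keepdims=True)); f=200/np.tan(np.radians(c["vfov"]/2))
    return s*f+[c["cx"],c["cy"]]
def ray(c,u,z):
    f=200/np.tan(np.radians(c["vfov"]/2)); K=np.array([[f,0,c["cx"]],[0,f,c["cy"]],[0,0,1]])
    s=cv2.undistortPoints(np.array([[u]],float),K,np.array([c["k1"],0,0,0.]))[0,0]
    q=c["orientation"]; M=R.from_quat([q[1],q[2],q[3],q[0]]).as_matrix()
    d=M@[s[0],s[1],1]; return c["eye"]+d*(z-c["eye"][2])/d[2]
def circ(x,y,z,r,n=90):
    t=np.linspace(0,2*np.pi,n,endpoint=False); return np.c_[x+r*np.cos(t),y+r*np.sin(t),0*t+z]
def grad(img):
    g=cv2.GaussianBlur(img.astype(np.float32),(0,0),0.8)
    G=np.sqrt(sum(cv2.Sobel(g,cv2.CV_32F,i,1-i)**2 for i in(0,1)).max(2)); return np.minimum(G,150)
def score(G,c,p):
    u=proj(c,p).astype(np.float32); return cv2.remap(G,u[:,:1],u[:,1:],1).mean()
E
python3 - <<'E'
from h import *
for n in("top","side"):
    c=camera(n); np.save(n+".npy",c,allow_pickle=True)
load()
def tp(o,s,z): return ((z[0]+.5)/s-.5+o[0],(z[1]+.5)/s-.5+o[1])
A=(215,130);B=(325,130)
obj=dict(lXL=(A,(143.5,434.5),.017,.041),lS=(A,(433.5,401.5),.017,.023),lM=(B,(111.5,395.5),.017,.029),lL=(B,(441,483),.017,.035),
jXL=(A,(175,172),.064,.041),jL=(A,(445,97),.058,.035),jS=(B,(172,113),.046,.023),jM=(B,(417,139),.052,.029))
G={n:grad(CAM[n]["color"]) for n in CAM}
import json; res={}
for k,(o,z,h,r) in obj.items():
    p0=ray(CAM["top"],tp(o,5,z),h)
    def circs(x,y,zz):
        P=[circ(x,y,zz,r)]
        P.append(circ(x,y,zz,r-.005) if k[0]=="j" else circ(x,y,zz+.024,.011,30)); return P
    out=[]
    for names in(("top",),("side",),("top","side")):
        f=lambda v:-sum(score(G[n],CAM[n],P) for n in names for P in circs(v[0],v[1],h))
        best=min(((f((p0[0]+a,p0[1]+b)),p0[0]+a,p0[1]+b) for a in np.arange(-.012,.0121,.001) for b in np.arange(-.012,.0121,.001)))
        out.append(np.round(best[1:],4)); 
    # z free
    f3=lambda v:-sum(score(G[n],CAM[n],P) for n in CAM for P in circs(*v))
    b3=min((f3((out[2][0]+a,out[2][1]+b,h+c)),out[2][0]+a,out[2][1]+b,h+c) for a in np.arange(-.004,.0041,.001) for b in np.arange(-.004,.0041,.001) for c in np.arange(-.012,.0121,.002))
    print(k,p0[:2].round(4),"top",out[0],"side",out[1],"both",out[2],"free z",np.round(b3[1:],4),"true h",h)
    res[k]=[*map(float,out[2]),h,r]
json.dump(res,open("res.json","w"))
for n,x0,y0,x1,y1,s in(("top",215,130,475,245,3),("side",215,145,385,275,4.5)):
    im=cv2.resize(CAM[n]["color"][y0:y1,x0:x1,::-1],None,fx=s,fy=s,interpolation=2)
    for k,(x,y,h,r) in res.items():
        for P in (circ(x,y,h,r),circ(x,y,.041,.011) if k[0]=="l" else circ(x,y,h,r-.005)):
            u=((proj(CAM[n],P)-[x0,y0]+.5)*s-.5); cv2.polylines(im,[np.int32(u.round())],True,(0,255,0) if k[0]=="l" else (255,0,255),1)
    cv2.imwrite(f"pics/ov_{n}.png",im)
E
```

```text
lXL [0.4318 0.1292] top [0.4328 0.1282] side [0.4318 0.1352] both [0.4318 0.1312] free z [0.4338 0.1302 0.013 ] true h 0.017
lS [ 0.4477 -0.0187] top [ 0.4477 -0.0187] side [ 0.4577 -0.0267] both [ 0.4577 -0.0127] free z [ 0.4577 -0.0127  0.021 ] true h 0.017
lM [ 0.45   -0.1351] top [ 0.449  -0.1351] side [ 0.448  -0.1261] both [ 0.45   -0.1341] free z [ 0.45   -0.1351  0.011 ] true h 0.017
lL [ 0.4041 -0.303 ] top [ 0.4021 -0.303 ] side [ 0.4021 -0.296 ] both [ 0.4041 -0.301 ] free z [ 0.4041 -0.303   0.013 ] true h 0.017
jXL [0.5591 0.1067] top [0.5621 0.1047] side [0.5631 0.1107] both [0.5621 0.1047] free z [0.5611 0.1037 0.068 ] true h 0.064
jL [ 0.5969 -0.0265] top [ 0.5989 -0.0275] side [ 0.5999 -0.0245] both [ 0.5989 -0.0275] free z [ 0.5999 -0.0275  0.056 ] true h 0.058
jS [ 0.5904 -0.1655] top [ 0.5914 -0.1605] side [ 0.5834 -0.1535] both [ 0.5844 -0.1555] free z [ 0.5884 -0.1595  0.042 ] true h 0.046
jM [ 0.5756 -0.2879] top [ 0.5686 -0.2799] side [ 0.5756 -0.2849] both [ 0.5766 -0.2829] free z [ 0.5746 -0.2819  0.054 ] true h 0.052
```

View pics/ov_top.png

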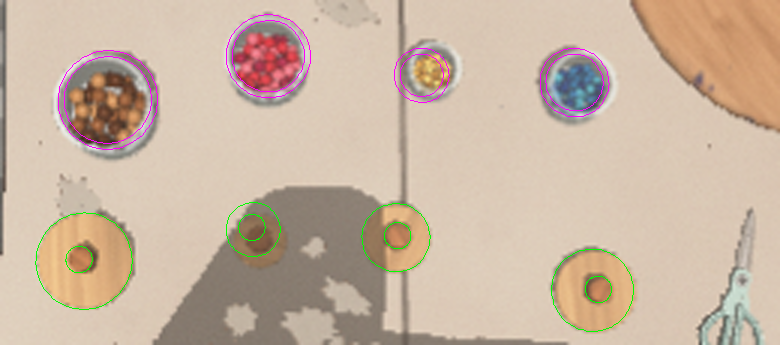

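View pics/ov_side.png

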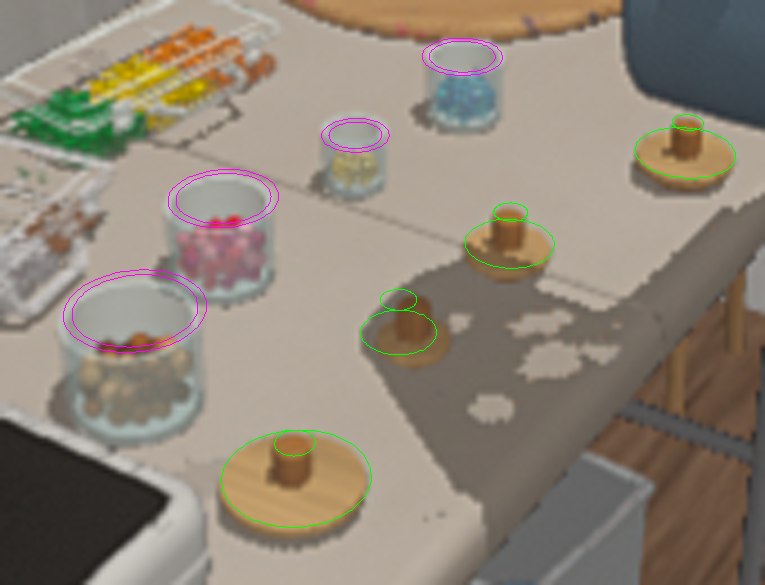

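```bash
cat > ov.py <<'E'
from h import *
import json
def sheet(res,f,n,s=8,w=25,keys=None):
    T=[]
    for k in keys:
        x,y,h,r=res[k]; c=CAM[n]; u0=proj(c,[[x,y,h]])[0]; x0,y0=(u0.round()-w).astype(int)
        im=cv2.resize(c["color"][y0:y0+2*w,x0:x0+2*w,::-1],None,fx=s,fy=s,interpolation=2)
        for P,col in ((circ(x,y,h,r),(0,255,0)),(circ(x,y,.041,.011),(0,255,0)) if k[0]=="l" else (circ(x,y,h,r-.005),(0,255,0)),(circ(x,y,0,r) if k[0]=="j" else circ(x,y,h-.008,r),(255,0,255))):
            u=(proj(c,P)-[x0,y0]+.5)*s-.5
            cv2.polylines(im,[np.int32(u.round())],True,col,1)
        T.append(im)
    m=len(T)//2
    cv2.imwrite(f,np.vstack([np.hstack(T[:m]),np.hstack(T[m:])]))
E
python3 - <<'E'
from ov import *
load()
res=dict(jXL=[.5591,.1067,.064,.041],jL=[.5969,-.0265,.058,.035],jS=[.5904,-.1655,.046,.023],jM=[.5756,-.2879,.052,.029])
sheet(res,"pics/oj1.png","top",6,24,list(res))
sheet(res,"pics/oj2.png","side",6,24,list(res))
E
```

```text
(no output)
```

View pics/oj1.png

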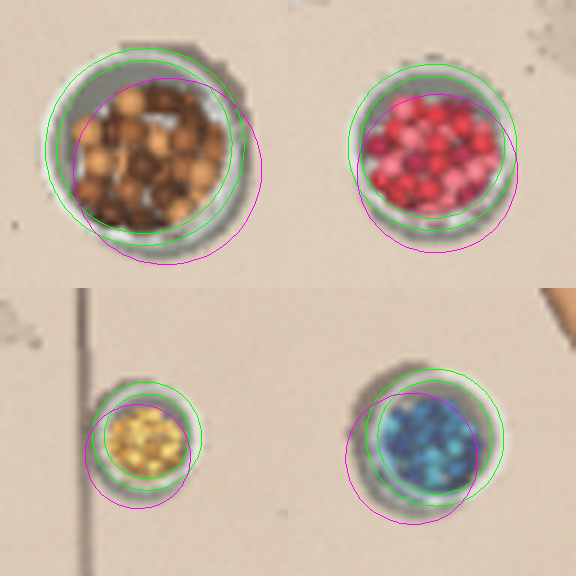

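View pics/oj2.png

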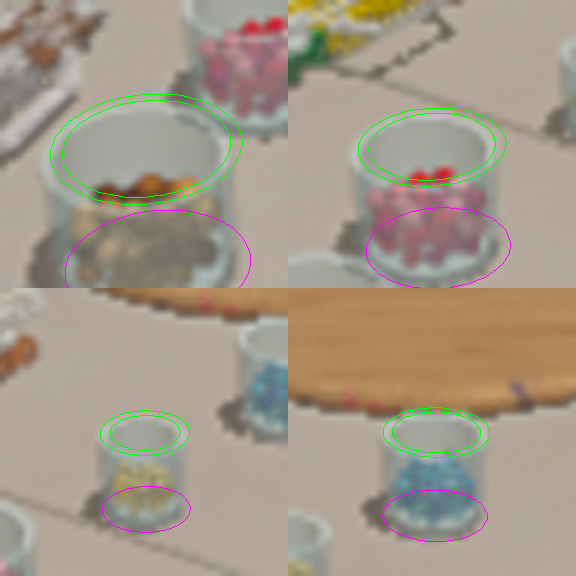

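```bash
python3 -m inch '[{"delta_pos":[0,0,0],"rotation":[0,0,0.116]},{"delta_pos":[0,0,0],"rotation":[0,0,0.116]},{"delta_pos":[3.4,-3.2,1.0],"rotation":[0,0,0]},{"delta_pos":[3.4,-3.2,1.0],"rotation":[0,0,0]},{"delta_pos":[3.4,-3.2,1.0],"rotation":[0,0,0]},{"delta_pos":[3.4,-3.2,1.0],"rotation":[0,0,0]},{"delta_pos":[3.4,-3.2,1.0],"rotation":[0,0,0]},{"delta_pos":[3.4,-3.2,1.0],"rotation":[0,0,0]},{"delta_pos":[3.4,-3.2,1.0],"rotation":[0,0,0]},{"delta_pos":[3.4,-3.2,1.0],"rotation":[0,0,0]}]' 4.5
python3 -m inch '[{"delta_pos":[0,0,3],"rotation":[0,0,0]},{"delta_pos":[0,0,2],"rotation":[0,0,0]},{"delta_pos":[0,0,0],"rotation":[0,0,0]}]'
python3 - <<'E'
from h import *
o=get_obs(); print(o["eef_pos"],o["eef_rot"],o["opening"],o["time_s"],o["q"])
for n in("top","side"): save(n,f"pics/{n}1.png")
b=cv2.imread("pics/side1.png"); cv2.imwrite("pics/sz2.png",cv2.resize(b[60:260,240:440],None,fx=3,fy=3,interpolation=2))
E
```

```text
time_s: 1.2
eef_pos: [0.4053, -0.3022, 0.151]
eef_rot: [0.0, 1.0, -0.0, 0.0]
wrist_force: [-0.3, -0.5, 0.4]
opening: 0.525
time_s: 1.5
eef_pos: [0.4028, -0.3012, 0.0984]
eef_rot: [-0.002, 1.0, 0.001, -0.002]
wrist_force: [-0.6, 1.0, -1.1]
opening: 0.525
[ 0.40283534 -0.30121302  0.09838201] [-2.39389295e-03  9.99994979e-01  5.17079086e-04 -2.01107209e-03] 0.5249008223194059 1.5 [-8.78412239e-01  1.92980382e-01  1.88880598e+00 -4.88798425e-05
  1.06605920e+00  6.91373696e-01]
```

View pics/sz2.png

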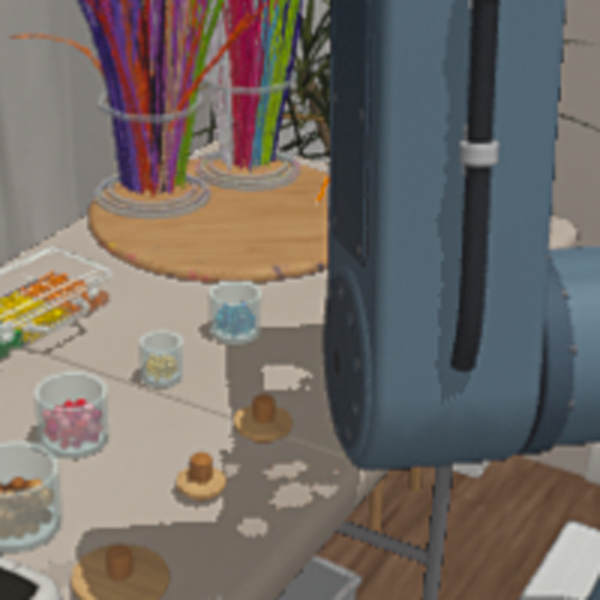

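View pics/top1.png

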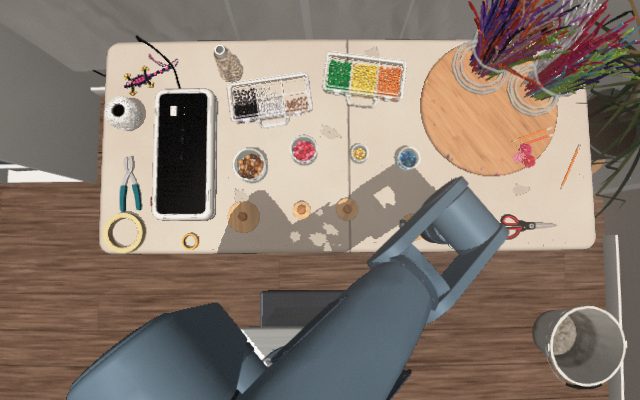

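```bash
python3 -m inch '[{"delta_pos":[0.3,-4.8,0],"rotation":[0,0,0]},{"delta_pos":[0.3,-4.8,0],"rotation":[0,0,0]},{"delta_pos":[0.3,-4.8,0],"rotation":[0,0,0]},{"delta_pos":[0.3,-4.8,0],"rotation":[0,0,0]},{"delta_pos":[0.3,-4.8,0],"rotation":[0,0,0]},{"delta_pos":[0.3,-4.8,0],"rotation":[0,0,0]},{"delta_pos":[0.3,-4.8,0],"rotation":[0,0,0]},{"delta_pos":[0.3,-4.8,0],"rotation":[0,0,0]},{"delta_pos":[0.3,-4.7,0],"rotation":[0,0,0]},{"delta_pos":[0,0,0],"rotation":[0,0,0]}]'
python3 - <<'E'
from h import *
o=get_obs(); print(o["eef_pos"],o["eef_rot"],o["opening"],o["time_s"],o["q"])
for n in("top","side"):
    c=camera(n); np.save(n+"_g.npy",c,allow_pickle=True); cv2.imwrite(f"pics/{n}2.png",c["color"][:,:,::-1])
    print(n,proj(c,[o["eef_pos"]]))
b=cv2.imread("pics/side2.png"); cv2.imwrite("pics/sz3.png",cv2.resize(b[120:280,200:400],None,fx=4,fy=3.7,interpolation=2))
E
```

```text
time_s: 2.6
eef_pos: [0.4323, 0.1319, 0.1033]
eef_rot: [-0.001, 1.0, 0.003, 0.002]
wrist_force: [0.6, -1.0, 1.1]
opening: 0.525
[0.43225071 0.1318646  0.10327957] [-7.97470796e-04  9.99994320e-01  2.68667017e-03  1.87238856e-03] 0.5252432496056965 2.6 [3.12965987e-02 6.80149885e-02 2.01923833e+00 1.71391956e-03
 1.05055109e+00 1.59587041e+00]
top [[235.97354382 214.52674305]]
side [[278.83904433 222.42068393]]
```

View pics/sz3.png

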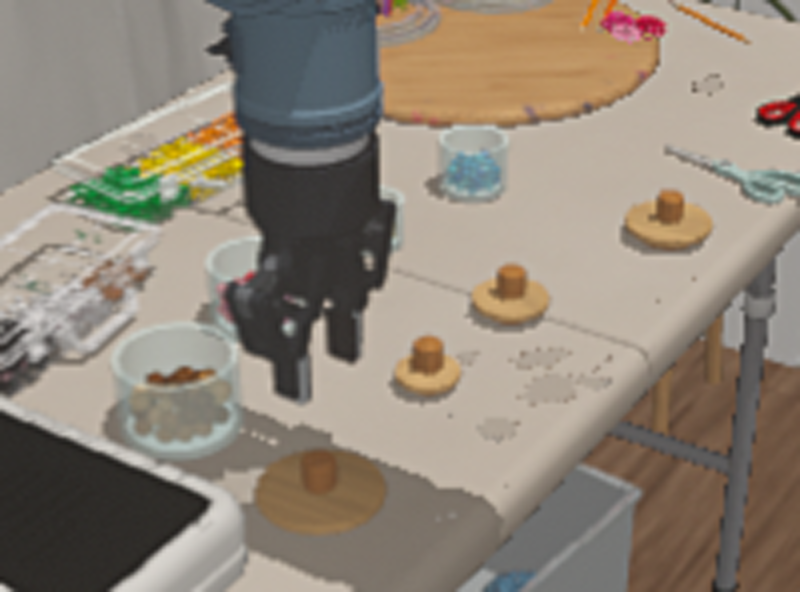

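View pics/top2.png

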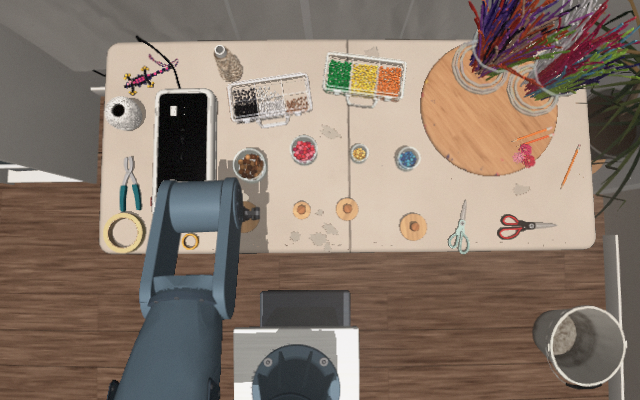

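```bash
python3 -m inch '[{"delta_pos":[0,0.1,2.5],"rotation":[0,0,0]},{"delta_pos":[0,0,2.5],"rotation":[0,0,0]},{"delta_pos":[0,0,1.5],"rotation":[0,0,0]},{"delta_pos":[0,0,0],"rotation":[0,0,0]},{"delta_pos":[0,0,0],"rotation":[0,0,0]}]'
python3 - <<'E'
from h import *
c=camera("side"); cv2.imwrite("pics/sz4.png",cv2.resize(c["color"][180:280,220:340,::-1],None,fx=6,fy=6,interpolation=2))
E
```

```text
time_s: 3.2
eef_pos: [0.432, 0.125, 0.037]
eef_rot: [0.0, 1.0, -0.001, 0.0]
wrist_force: [-0.6, -0.5, 0.0]
opening: 0.53
```

View pics/sz4.png

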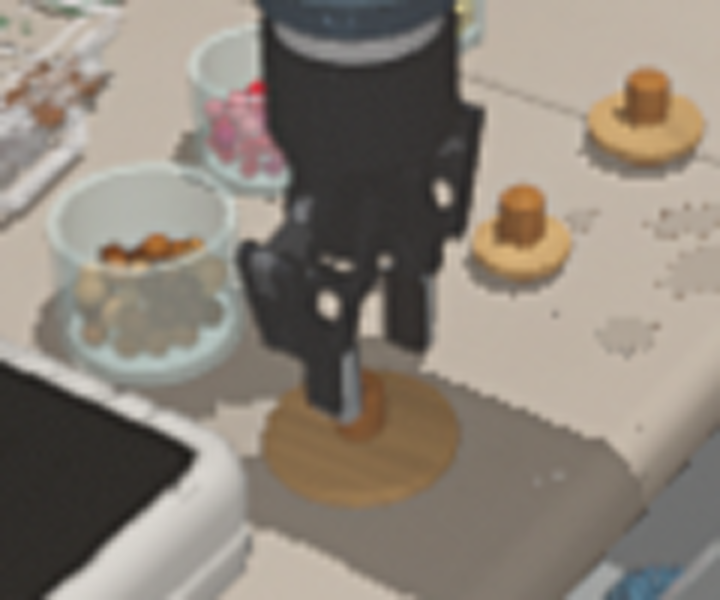

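```bash
python3 -m inch '[{"delta_pos":[0,-0.5,0],"rotation":[0,0,0]},{"delta_pos":[0,0,1.0],"rotation":[0,0,0]},{"delta_pos":[0,0,0.5],"rotation":[0,0,0]},{"delta_pos":[0,0,0],"rotation":[0,0,0]}]'
python3 -m inch '[{"delta_pos":[0,0,0],"rotation":[0,0,0]},{"delta_pos":[0,0,0],"rotation":[0,0,0]},{"delta_pos":[0,0,0],"rotation":[0,0,0]},{"delta_pos":[0,0,0],"rotation":[0,0,0]},{"delta_pos":[0,0,0],"rotation":[0,0,0]}]' 0.5
```

```text
time_s: 3.65
eef_pos: [0.4303, 0.1314, 0.0204]
eef_rot: [0.0, 1.0, 0.0, -0.001]
wrist_force: [-0.4, -0.2, 0.1]
opening: 0.528
time_s: 4.15
eef_pos: [0.4315, 0.1313, 0.0215]
eef_rot: [-0.0, 1.0, -0.0, 0.0]
wrist_force: [-1.1, 0.3, 1.6]
opening: 0.227
```

```bash
python3 -m inch '[{"delta_pos":[0,0,-1],"rotation":[0,0,0]},{"delta_pos":[0,0,-3],"rotation":[0,0,0]},{"delta_pos":[0,0,-4],"rotation":[0,0,0]},{"delta_pos":[0,0,-2],"rotation":[0,0,0]},{"delta_pos":[0,0,0],"rotation":[0,0,0]},{"delta_pos":[0,0,0],"rotation":[0,0,0]}]'
python3 - <<'E'
from h import *
c=camera("side"); o=get_obs(); print(o["eef_pos"],o["opening"],o["wrist_force"]);cv2.imwrite("pics/sz5.png",cv2.resize(c["color"][140:280,220:340,::-1],None,fx=5,fy=4,interpolation=2))
E
```

```text
time_s: 4.75
eef_pos: [0.4313, 0.1313, 0.1217]
eef_rot: [-0.0, 1.0, -0.0, 0.001]
wrist_force: [-0.5, -1.2, 0.2]
opening: 0.226
[0.43054333 0.13125932 0.12072432] 0.22676348292485368 [-0.13343618  0.44577193 -1.07081096]
```

View pics/sz5.png

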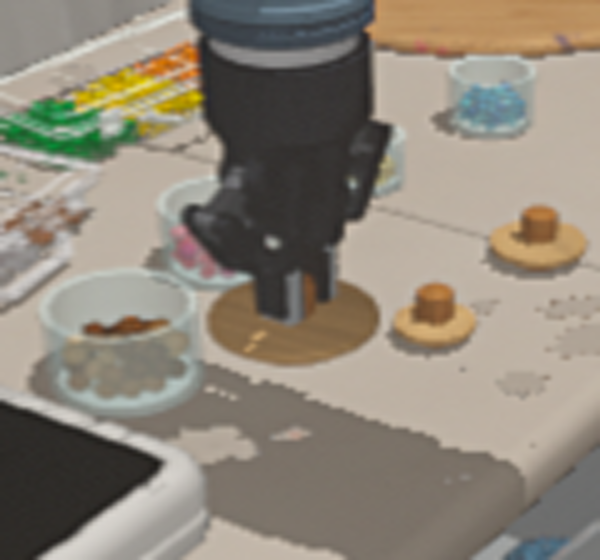

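```bash
python3 - <<'E'
from h import *
c=np.load("side_g.npy",allow_pickle=True).item(); d=camera("side"); np.save("side_h.npy",d,allow_pickle=True)
cv2.imwrite("pics/z1.png",cv2.resize(d["color"][200:245,222:302,::-1],None,fx=10,fy=10,interpolation=2))
t=np.load("top_g.npy",allow_pickle=True).item()
a=[cv2.resize(t["color"][y-20:y+20,x-20:x+20,::-1],None,fx=7,fy=7,interpolation=2) for x,y in((250,165),(304,150),(359,153),(407,158))]
cv2.imwrite("pics/z2.png",np.vstack([np.hstack(a[:2]),np.hstack(a[2:])]))
E
```

```text
(no output)
```

View pics/z1.png

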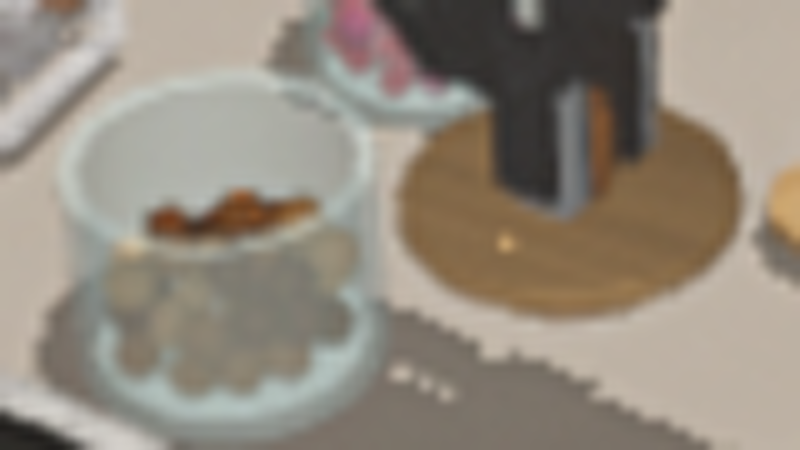

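View pics/z2.png

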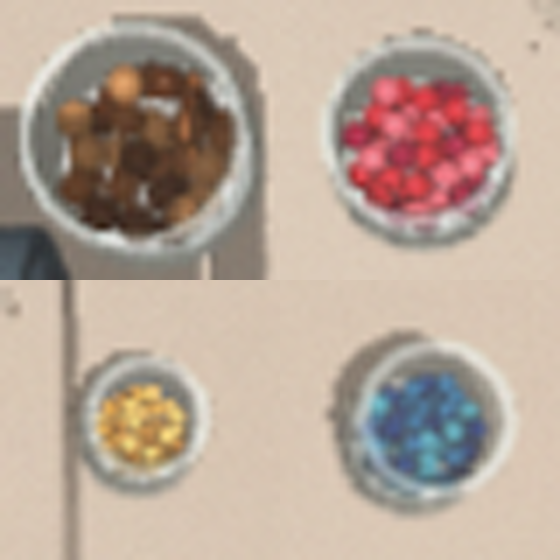

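```bash
cat >> h.py <<'E'
def fitbox(c,ctr,z,r,g=(0.5,-.1)):
    def f(v):
        u=proj(c,circ(v[0],v[1],z,r,360)); return (u.max(0)+u.min(0))/2-ctr
    from scipy.optimize import fsolve
    return fsolve(f,g)
E
python3 - <<'E'
from h import *
load(); T=CAM["top"];S=CAM["side"]
print("XL jar side",fitbox(S,(243.15,215.85),.064,.036))
for z in(.114,.1162,.118): print("lid in hand side",z,fitbox(S,(278.55,219.05),z,.041))
for k,u,z,r in(("XL",(249.5,164.05),.064,.041),("L",(303.58,148.85),.058,.035),("S",(359.15,152.4),.046,.023),("M",(408.35,157.6),.052,.029)):
    print("top",k,fitbox(T,u,z,r))
# extents check
u=proj(S,circ(.56,.107,.064,.036)); print(np.ptp(u,0), "meas",28.5,15)
E
```

```text
XL jar side [0.5586138 0.1144226]
lid in hand side 0.114 [0.43251967 0.13189661]
lid in hand side 0.1162 [0.43069494 0.13432105]
lid in hand side 0.118 [0.429202   0.13630465]
top XL [0.55908385 0.107028  ]
top L [ 0.5974233  -0.02646636]
top S [ 0.58997638 -0.16586089]
top M [ 0.57516641 -0.28877519]
[28.04266394 16.14378176] meas 28.5 15
```

```bash
python3 -m inch '[{"delta_pos":[2,0.4,0],"rotation":[0,0,0]},{"delta_pos":[3.5,0.6,0],"rotation":[0,0,0]},{"delta_pos":[3.5,0.6,0],"rotation":[0,0,0]},{"delta_pos":[2.8,0.5,0],"rotation":[0,0,0]},{"delta_pos":[1.0,0,0.8],"rotation":[0,0,0]},{"delta_pos":[0,0,1.0],"rotation":[0,0,0]},{"delta_pos":[0,0,0.6],"rotation":[0,0,0]},{"delta_pos":[0,0,0],"rotation":[0,0,0]},{"delta_pos":[0,0,0],"rotation":[0,0,0]},{"delta_pos":[0,0,0],"rotation":[0,0,0]}]'
python3 - <<'E'
from h import *
d=camera("side"); np.save("side_h.npy",d,allow_pickle=True)
cv2.imwrite("pics/z3.png",cv2.resize(d["color"][195:250,212:282,::-1],None,fx=10,fy=10,interpolation=2))
t=camera("top")
cv2.imwrite("pics/z4.png",cv2.resize(t["color"][130:200,215:315,::-1],None,fx=7,fy=7,interpolation=2))
E
```

```text
time_s: 5.85
eef_pos: [0.559, 0.1104, 0.0977]
eef_rot: [0.0, 1.0, 0.0, 0.0]
wrist_force: [-0.2, 0.6, -0.4]
opening: 0.23
```

View pics/z3.png

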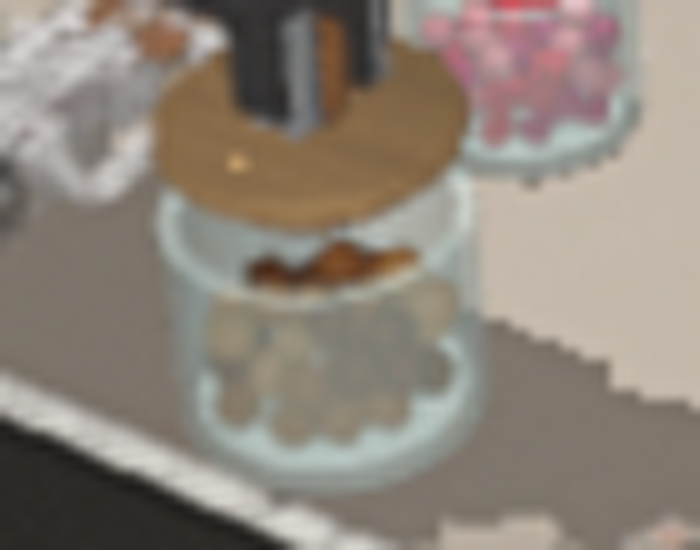

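View pics/z4.png

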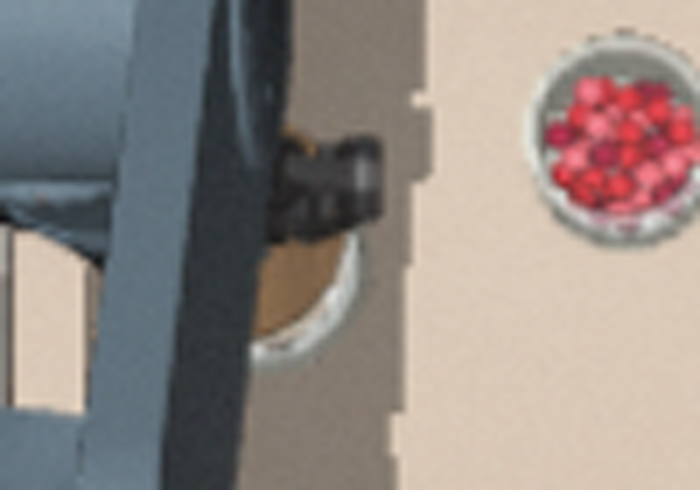

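```bash
python3 - <<'E'
from h import *
S=np.load("side_h.npy",allow_pickle=True).item()
z0=.0977-.0215
def bb(x,y,z,r):
    u=(proj(S,circ(x,y,z,r,720))-[212,195]+.5)*10-.5; return np.r_[u.min(0),u.max(0)].round()
for y in(.108,.1104,.113):
  print("y",y,"disctop",bb(.559,y,z0+.017,.041),"discbot",bb(.559,y,z0+.009,.041),"rim",bb(.559,y,.064,.041),"inner",bb(.559,y,.064,.036),"base",bb(.559,y,0,.041))
print(bb(.562,.1104,.064,.041))
E
```

```text
y 0.108 disctop [159.  17. 484. 198.] discbot [162.  42. 486. 224.] rim [171. 109. 491. 293.] inner [190. 119. 471. 281.] base [195. 302. 505. 492.]
y 0.1104 disctop [153.  21. 478. 202.] discbot [156.  46. 480. 229.] rim [165. 113. 485. 298.] inner [184. 124. 465. 286.] base [189. 306. 499. 497.]
y 0.113 disctop [146.  25. 472. 208.] discbot [149.  51. 474. 234.] rim [158. 118. 479. 303.] inner [178. 128. 459. 291.] base [183. 311. 493. 503.]
[156. 110. 476. 294.]
```

```bash
python3 -m inch '[{"delta_pos":[0.1,0,0.7],"rotation":[0,0,0]},{"delta_pos":[0,0,0.7],"rotation":[0,0,0]},{"delta_pos":[0,0,0],"rotation":[0,0,0]},{"delta_pos":[0,0,0],"rotation":[0,0,0]}]'
python3 -m inch '[{"delta_pos":[0,0,0.3],"rotation":[0,0,0]},{"delta_pos":[0,0,0.3],"rotation":[0,0,0]},{"delta_pos":[0,0,0],"rotation":[0,0,0]},{"delta_pos":[0,0,0],"rotation":[0,0,0]}]'
```

```text
time_s: 6.35
eef_pos: [0.5598, 0.1103, 0.0827]
eef_rot: [-0.0, 1.0, -0.0, -0.001]
wrist_force: [0.2, 0.3, -1.0]
opening: 0.227
time_s: 6.75
eef_pos: [0.5599, 0.1104, 0.077]
eef_rot: [-0.0, 1.0, -0.0, -0.0]
wrist_force: [-1.3, 1.0, -0.8]
opening: 0.226
```

```bash
python3 -m inch '[{"delta_pos":[0,0,0],"rotation":[0,0,0]},{"delta_pos":[0,0,0],"rotation":[0,0,0]},{"delta_pos":[0,0,0],"rotation":[0,0,0]},{"delta_pos":[0,0,0],"rotation":[0,0,0]}]' 4.5
python3 -m inch '[{"delta_pos":[0,0,-2],"rotation":[0,0,0]},{"delta_pos":[0,0,-4],"rotation":[0,0,0]},{"delta_pos":[0,0,0],"rotation":[0,0,0]}]'
python3 - <<'E'
from h import *
d=camera("side")
cv2.imwrite("pics/z5.png",cv2.resize(d["color"][170:250,212:292,::-1],None,fx=7,fy=7,interpolation=2))
E
```

```text
time_s: 7.15
eef_pos: [0.5604, 0.1102, 0.0775]
eef_rot: [0.0, 1.0, -0.0, 0.0]
wrist_force: [-0.6, -0.1, 0.9]
opening: 0.525
time_s: 7.45
eef_pos: [0.564, 0.1103, 0.1429]
eef_rot: [0.0, 1.0, -0.0, 0.005]
wrist_force: [0.8, 0.6, 0.5]
opening: 0.529
```

View pics/z5.png

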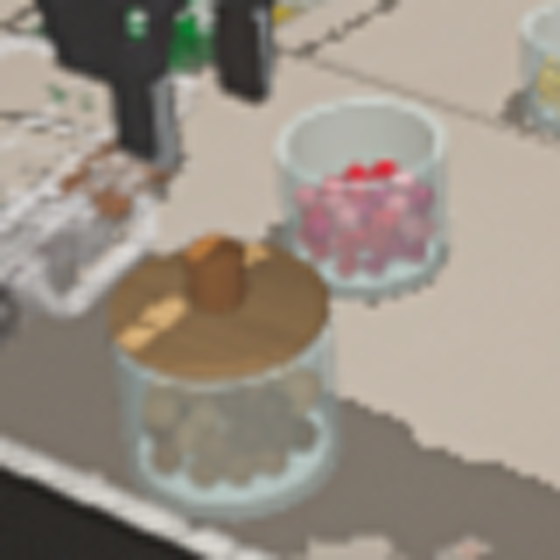

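```bash
python3 -m inch '[{"delta_pos":[-2.8,3.2,0],"rotation":[0,0,0]},{"delta_pos":[-2.8,3.2,0],"rotation":[0,0,0]},{"delta_pos":[-2.8,3.2,0],"rotation":[0,0,0]},{"delta_pos":[-2.8,3.1,1],"rotation":[0,0,0]},{"delta_pos":[0,0,3],"rotation":[0,0,0]},{"delta_pos":[0,0,3],"rotation":[0,0,0]},{"delta_pos":[0,0,1],"rotation":[0,0,0]},{"delta_pos":[0,0,0],"rotation":[0,0,0]},{"delta_pos":[0,0,0],"rotation":[0,0,0]}]'
python3 - <<'E'
from h import *
d=camera("side")
cv2.imwrite("pics/z6.png",cv2.resize(d["color"][150:240,262:352,::-1],None,fx=6,fy=6,interpolation=2))
E
```

```text
time_s: 8.4
eef_pos: [0.4487, -0.0166, 0.0577]
eef_rot: [0.0, 1.0, 0.0, 0.0]
wrist_force: [0.1, -0.5, -0.0]
opening: 0.526
```

View pics/z6.png

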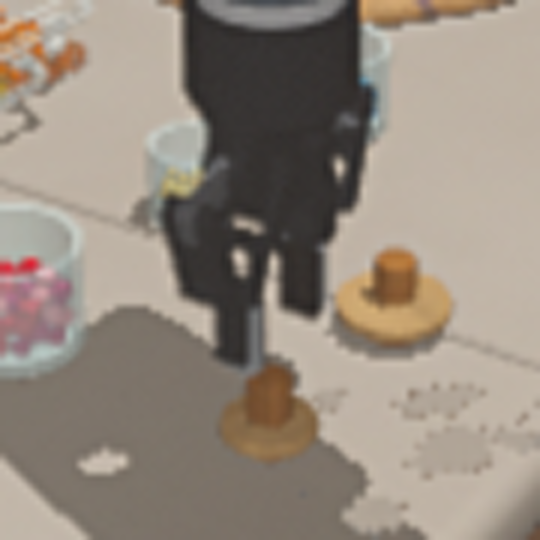

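```bash
python3 -m inch '[{"delta_pos":[0,0,1.5],"rotation":[0,0,0]},{"delta_pos":[0,0,1.5],"rotation":[0,0,0]},{"delta_pos":[0,0,0.6],"rotation":[0,0,0]},{"delta_pos":[0,0,0],"rotation":[0,0,0]},{"delta_pos":[0,0,0],"rotation":[0,0,0]}]'
python3 -m inch '[{"delta_pos":[0,0,0],"rotation":[0,0,0]},{"delta_pos":[0,0,0],"rotation":[0,0,0]},{"delta_pos":[0,0,0],"rotation":[0,0,0]},{"delta_pos":[0,0,0],"rotation":[0,0,0]},{"delta_pos":[0,0,0],"rotation":[0,0,0]}]' 0.5
```

```text
time_s: 8.95
eef_pos: [0.4489, -0.0168, 0.0221]
eef_rot: [0.0, 1.0, 0.0, 0.001]
wrist_force: [-0.2, 0.6, -0.1]
opening: 0.528
time_s: 9.45
eef_pos: [0.449, -0.0169, 0.0222]
eef_rot: [0.0, 1.0, -0.0, 0.001]
wrist_force: [-0.4, 1.3, 5.5]
opening: 0.228
```

```bash
python3 -m inch '[{"delta_pos":[0,0,-1],"rotation":[0,0,0]},{"delta_pos":[0,0,-3],"rotation":[0,0,0]},{"delta_pos":[0,0,-3.8],"rotation":[0,0,0]},{"delta_pos":[2.2,2.2,-1],"rotation":[0,0,0]},{"delta_pos":[3,3.1,0],"rotation":[0,0,0]},{"delta_pos":[3,3.1,0],"rotation":[0,0,0]},{"delta_pos":[3,3.1,0],"rotation":[0,0,0]},{"delta_pos":[3,3.2,1],"rotation":[0,0,0]},{"delta_pos":[0,0,1],"rotation":[0,0,0]},{"delta_pos":[0,0,1],"rotation":[0,0,0]}]'
python3 -m inch '[{"delta_pos":[0,0,0],"rotation":[0,0,0]},{"delta_pos":[0,0,0],"rotation":[0,0,0]}]'
python3 - <<'E'
from h import *
d=camera("side");np.save("side_h.npy",d,allow_pickle=True)
cv2.imwrite("pics/z7.png",cv2.resize(d["color"][145:205,262:322,::-1],None,fx=10,fy=10,interpolation=2))
t=camera("top")
cv2.imwrite("pics/z8.png",cv2.resize(t["color"][120:200,315:415,::-1],None,fx=7,fy=7,interpolation=2))
S=d; p=get_obs()["eef_pos"]; print(p); z0=p[2]-.0222
def bb(x,y,z,r):
    u=(proj(S,circ(x,y,z,r,720))-[262,145]+.5)*10-.5; return np.r_[u.min(0),u.max(0)].round()
x,y=p[:2]
print("disctop",bb(x,y,z0+.017,.023),"discbot",bb(x,y,z0+.009,.023),"rim",bb(x,y,.046,.023),"inner",bb(x,y,.046,.018),"base",bb(x,y,0,.023))
E
```

```text
time_s: 10.45
eef_pos: [0.5902, -0.1644, 0.0788]
eef_rot: [-0.0, 1.0, -0.001, -0.0]
wrist_force: [-0.4, 0.3, -0.1]
opening: 0.227
time_s: 10.65
eef_pos: [0.5893, -0.1626, 0.0792]
eef_rot: [-0.0, 1.0, 0.0, -0.001]
wrist_force: [1.2, -0.0, 0.1]
opening: 0.229
[ 0.59014887 -0.16303575  0.08013472]
disctop [240. 166. 392. 239.] discbot [241. 189. 392. 262.] rim [243. 248. 392. 322.] inner [259. 256. 376. 314.] base [247. 374. 393. 451.]
```

View pics/z7.png

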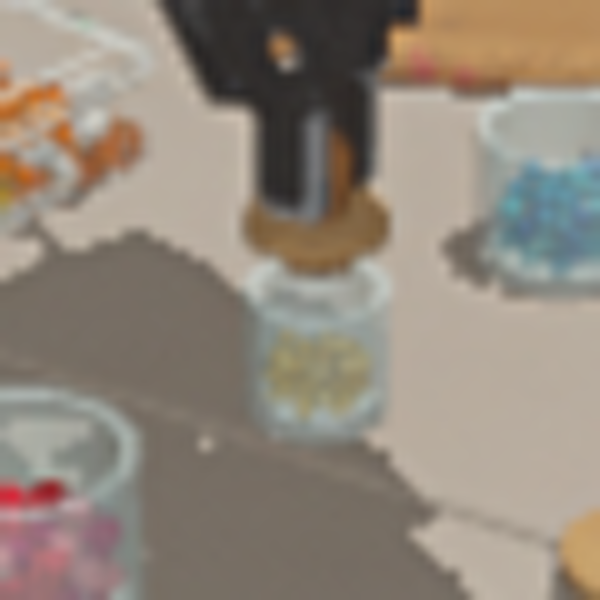

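View pics/z8.png

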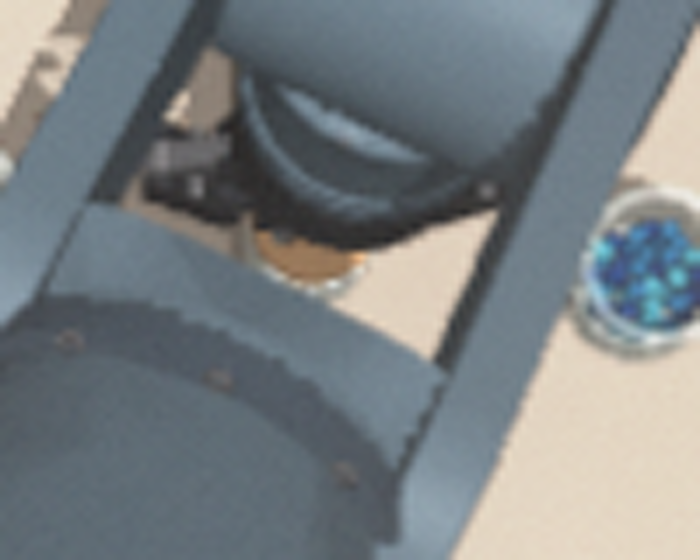

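```bash
python3 - <<'E'
from h import *
S=np.load("side_h.npy",allow_pickle=True).item()
x0,y0,s=280,158,20
im=cv2.resize(S["color"][y0:y0+34,x0:x0+28,::-1],None,fx=s,fy=s,interpolation=2)
im2=im.copy()
x,y,z0=.5898,-.163,.0575
for P,col in((circ(x,y,z0+.017,.023),(0,255,0)),(circ(x,y,z0+.009,.023),(0,255,255)),(circ(x,y,.046,.023),(255,0,255)),(circ(x,y,.046,.018),(255,0,255)),(circ(x,y,0,.023),(255,0,0))):
    u=(proj(S,P)-[x0,y0]+.5)*s-.5; cv2.polylines(im2,[np.int32(u)],True,col,1)
cv2.imwrite("pics/z9.png",cv2.resize(np.hstack([im,im2]),(800,486)))
E
```

```text
(no output)
```

View pics/z9.png

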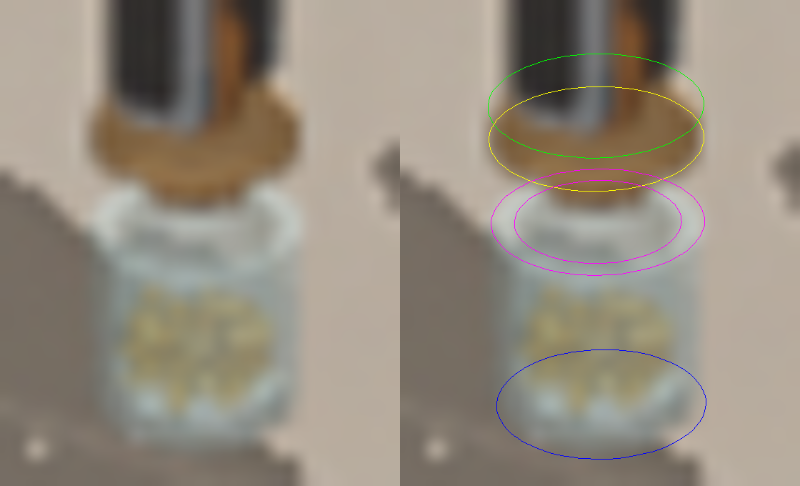

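```bash
python3 - <<'E'
from h import *
T=camera("top")
x0,y0,s=342,145,20
im=cv2.resize(T["color"][y0:y0+24,x0:x0+30,::-1],None,fx=s,fy=s,interpolation=2)
im2=im.copy()
x,y,z0=.5898,-.163,.0575
print(get_obs()["eef_pos"])
for P,col in((circ(x,y,z0+.017,.023),(0,255,0)),(circ(x,y,.046,.023),(255,0,255)),(circ(x,y,.046,.018),(255,0,255))):
    u=(proj(T,P)-[x0,y0]+.5)*s-.5; cv2.polylines(im2,[np.int32(u)],True,col,1)
cv2.imwrite("pics/z10.png",cv2.resize(np.vstack([im,im2]),(375,600)))
E
```

```text
[ 0.59036352 -0.16322989  0.08029803]
```

View pics/z10.png

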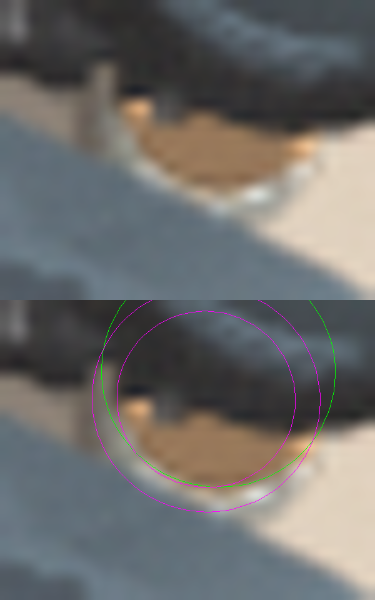

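```bash
python3 -m inch '[{"delta_pos":[0.1,0.1,0.7],"rotation":[0,0,0]},{"delta_pos":[0,0,0.6],"rotation":[0,0,0]},{"delta_pos":[0,0,0],"rotation":[0,0,0]},{"delta_pos":[0,0,0],"rotation":[0,0,0]}]'
python3 -m inch '[{"delta_pos":[0,0,0.3],"rotation":[0,0,0]},{"delta_pos":[0,0,0.3],"rotation":[0,0,0]},{"delta_pos":[0,0,0.1],"rotation":[0,0,0]},{"delta_pos":[0,0,0],"rotation":[0,0,0]},{"delta_pos":[0,0,0],"rotation":[0,0,0]}]'
```

```text
time_s: 11.2
eef_pos: [0.5909, -0.1646, 0.0658]
eef_rot: [-0.0, 1.0, -0.0, -0.0]
wrist_force: [-1.1, -0.3, 0.3]
opening: 0.229
time_s: 11.7
eef_pos: [0.5913, -0.1648, 0.0594]
eef_rot: [0.0, 1.0, -0.0, 0.0]
wrist_force: [0.3, 0.3, 0.8]
opening: 0.231
```

```bash
python3 -m inch '[{"delta_pos":[0,0,0],"rotation":[0,0,0]},{"delta_pos":[0,0,0],"rotation":[0,0,0]},{"delta_pos":[0,0,0],"rotation":[0,0,0]},{"delta_pos":[0,0,0],"rotation":[0,0,0]}]' 4.5
python3 -m inch '[{"delta_pos":[0,0,-2],"rotation":[0,0,0]},{"delta_pos":[0,0,-4],"rotation":[0,0,0]},{"delta_pos":[0,0,0],"rotation":[0,0,0]},{"delta_pos":[0,0,0],"rotation":[0,0,0]}]'
python3 - <<'E'
from h import *
d=camera("side");np.save("side_h.npy",d,allow_pickle=True)
cv2.imwrite("pics/z11.png",cv2.resize(d["color"][145:205,262:402,::-1],None,fx=5.7,fy=7,interpolation=2))
E
```

```text
time_s: 12.1
eef_pos: [0.5911, -0.1647, 0.0592]
eef_rot: [-0.0, 1.0, -0.0, -0.0]
wrist_force: [0.3, -0.5, 0.7]
opening: 0.525
time_s: 12.5
eef_pos: [0.5921, -0.1651, 0.1207]
eef_rot: [0.001, 1.0, -0.0, 0.001]
wrist_force: [0.0, 0.1, -0.7]
opening: 0.529
```

View pics/z11.png

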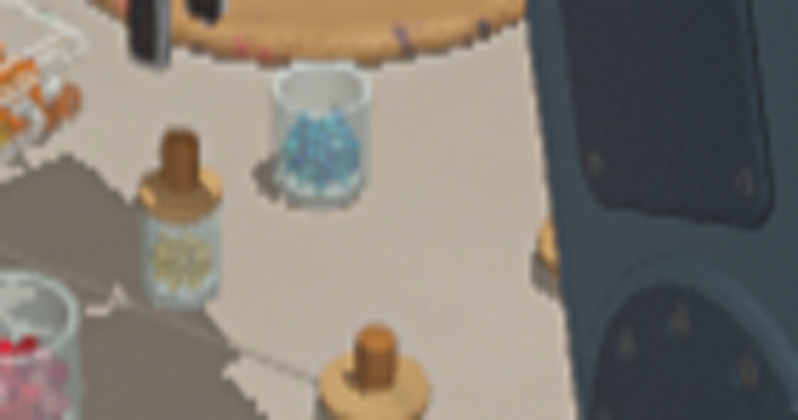

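```bash
python3 -m inch '[{"delta_pos":[-3.5,-0.8,0],"rotation":[0,0,0]},{"delta_pos":[-3.5,-0.8,0],"rotation":[0,0,0]},{"delta_pos":[-3.5,-0.8,0],"rotation":[0,0,0]},{"delta_pos":[-3.6,-0.8,0],"rotation":[0,0,0]},{"delta_pos":[0,0,3],"rotation":[0,0,0]},{"delta_pos":[0,0,3],"rotation":[0,0,0]},{"delta_pos":[0,0,0.5],"rotation":[0,0,0]},{"delta_pos":[0,0,0],"rotation":[0,0,0]},{"delta_pos":[0,0,0],"rotation":[0,0,0]}]'
python3 - <<'E'
from h import *
d=camera("side")
cv2.imwrite("pics/z12.png",cv2.resize(d["color"][140:230,280:380,::-1],None,fx=6,fy=6,interpolation=2))
E
```

```text
time_s: 13.45
eef_pos: [0.4506, -0.1329, 0.0547]
eef_rot: [0.0, 1.0, -0.0, 0.0]
wrist_force: [-0.0, -0.0, -0.1]
opening: 0.528
```

View pics/z12.png

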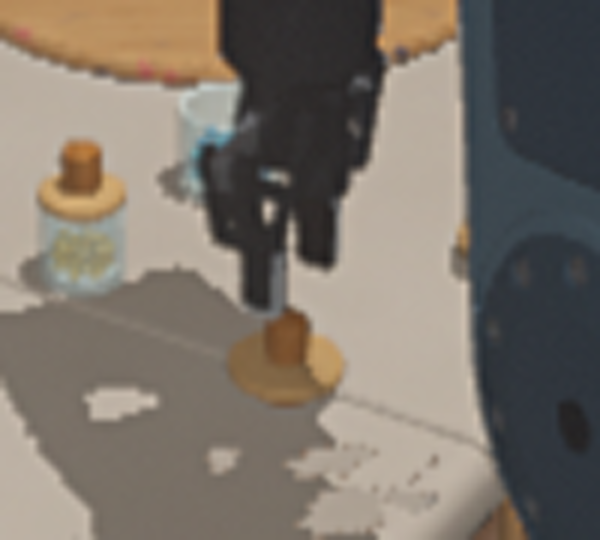

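```bash
python3 -m inch '[{"delta_pos":[0,0,1.5],"rotation":[0,0,0]},{"delta_pos":[0,0,1.2],"rotation":[0,0,0]},{"delta_pos":[0,0,0.5],"rotation":[0,0,0]},{"delta_pos":[0,0,0],"rotation":[0,0,0]},{"delta_pos":[0,0,0],"rotation":[0,0,0]}]'
python3 -m inch '[{"delta_pos":[0,0,0],"rotation":[0,0,0]},{"delta_pos":[0,0,0],"rotation":[0,0,0]},{"delta_pos":[0,0,0],"rotation":[0,0,0]},{"delta_pos":[0,0,0],"rotation":[0,0,0]},{"delta_pos":[0,0,0],"rotation":[0,0,0]}]' 0.5
```

```text
time_s: 14.0
eef_pos: [0.4504, -0.1328, 0.0225]
eef_rot: [0.0, 1.0, -0.0, 0.0]
wrist_force: [0.0, 0.3, -0.1]
opening: 0.531
time_s: 14.5
eef_pos: [0.4506, -0.1329, 0.023]
eef_rot: [0.0, 1.0, -0.0, 0.0]
wrist_force: [-1.6, 0.3, 4.9]
opening: 0.228
```

```bash
python3 -m inch '[{"delta_pos":[0,0,-1],"rotation":[0,0,0]},{"delta_pos":[0,0,-3],"rotation":[0,0,0]},{"delta_pos":[0,0,-3.8],"rotation":[0,0,0]},{"delta_pos":[1.8,2.3,-1],"rotation":[0,0,0]},{"delta_pos":[2.7,3.3,0],"rotation":[0,0,0]},{"delta_pos":[2.7,3.3,0],"rotation":[0,0,0]},{"delta_pos":[2.7,3.3,0],"rotation":[0,0,0]},{"delta_pos":[2.7,3.3,0],"rotation":[0,0,0]},{"delta_pos":[0,0,1.2],"rotation":[0,0,0]},{"delta_pos":[0,0,1.2],"rotation":[0,0,0]}]'
python3 -m inch '[{"delta_pos":[0,0,0],"rotation":[0,0,0]},{"delta_pos":[0,0,0],"rotation":[0,0,0]},{"delta_pos":[0,0,0],"rotation":[0,0,0]}]'
cat > chk.py <<'E'
from ov import *
import sys
def run(rim,r,g,side0,top0,tag,w=(34,36)):
    o=get_obs(); x,y,z=o["eef_pos"]; z0=z-g; print(o["eef_pos"])
    for n,(x0,y0) in(("side",side0),("top",top0)):
        c=camera(n); s=11
        im=cv2.resize(c["color"][y0:y0+w[1],x0:x0+w[0],::-1],None,fx=s,fy=s,interpolation=2); im2=im.copy()
        for P,col in((circ(x,y,z0+.017,r),(0,255,0)),(circ(x,y,z0+.009,r),(0,255,255)),(circ(x,y,rim,r),(255,0,255)),(circ(x,y,rim,r-.005),(255,0,255))):
            u=(proj(c,P)-[x0,y0]+.5)*s-.5; cv2.polylines(im2,[np.int32(u)],True,col,1)
        cv2.imwrite(f"pics/{tag}_{n}.png",np.hstack([im,im2]))
E
python3 - <<'E'
from chk import *
run(.052,.029,.0228,(302,136),(388,140),"cM")
E
```

```text
time_s: 15.5
eef_pos: [0.5763, -0.2883, 0.0859]
eef_rot: [0.0, 1.0, -0.001, 0.0]
wrist_force: [-0.4, -0.3, -0.9]
opening: 0.225
time_s: 15.8
eef_pos: [0.5761, -0.287, 0.0869]
eef_rot: [0.0, 1.0, 0.0, 0.0]
wrist_force: [-0.6, -0.5, -0.2]
opening: 0.225
[ 0.57605977 -0.28699879  0.0868799 ]
```

View pics/cM_side.png

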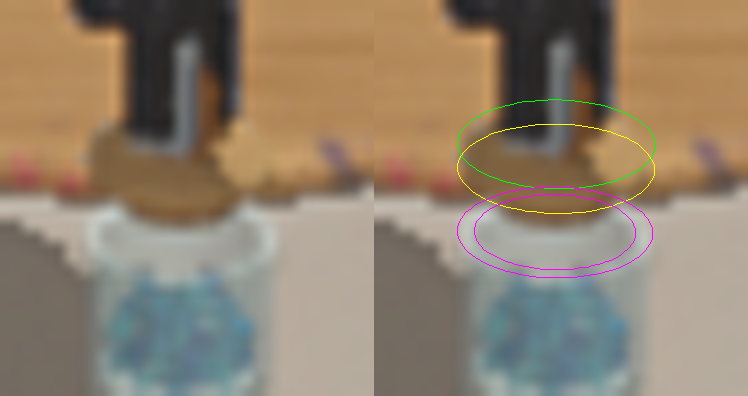

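View pics/cM_top.png

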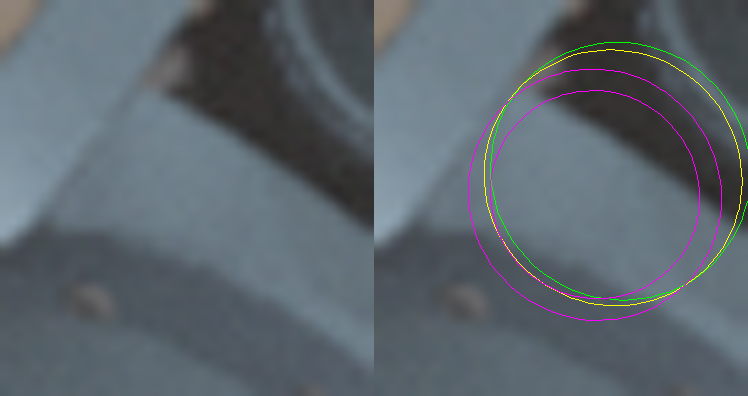

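```bash
python3 -m inch '[{"delta_pos":[0.05,0.05,0.7],"rotation":[0,0,0]},{"delta_pos":[0,0,0.6],"rotation":[0,0,0]},{"delta_pos":[0,0,0],"rotation":[0,0,0]},{"delta_pos":[0,0,0],"rotation":[0,0,0]}]'
python3 -m inch '[{"delta_pos":[0,0,0.3],"rotation":[0,0,0]},{"delta_pos":[0,0,0.3],"rotation":[0,0,0]},{"delta_pos":[0,0,0.15],"rotation":[0,0,0]},{"delta_pos":[0,0,0],"rotation":[0,0,0]},{"delta_pos":[0,0,0],"rotation":[0,0,0]}]'
```

```text
time_s: 16.3
eef_pos: [0.5764, -0.288, 0.0727]
eef_rot: [-0.0, 1.0, -0.0, -0.0]
wrist_force: [0.4, 0.0, -0.7]
opening: 0.228
time_s: 16.8
eef_pos: [0.5768, -0.2883, 0.0661]
eef_rot: [0.0, 1.0, -0.0, 0.0]
wrist_force: [-0.6, 1.4, 2.7]
opening: 0.225
```

```bash
python3 -m inch '[{"delta_pos":[0,0,0],"rotation":[0,0,0]},{"delta_pos":[0,0,0],"rotation":[0,0,0]},{"delta_pos":[0,0,0],"rotation":[0,0,0]},{"delta_pos":[0,0,0],"rotation":[0,0,0]}]' 4.5
python3 -m inch '[{"delta_pos":[0,0,-2],"rotation":[0,0,0]},{"delta_pos":[0,0,-4],"rotation":[0,0,0]},{"delta_pos":[0,0,0],"rotation":[0,0,0]},{"delta_pos":[0,0,0],"rotation":[0,0,0]}]'
python3 - <<'E'
from h import *
d=camera("side");np.save("side_h.npy",d,allow_pickle=True)
cv2.imwrite("pics/z13.png",cv2.resize(d["color"][120:210,262:402,::-1],None,fx=5.7,fy=6,interpolation=2))
E
```

```text
time_s: 17.2
eef_pos: [0.5766, -0.2882, 0.0657]
eef_rot: [-0.0, 1.0, -0.0, -0.0]
wrist_force: [-0.2, 0.3, -0.6]
opening: 0.527
time_s: 17.6
eef_pos: [0.5775, -0.2888, 0.1272]
eef_rot: [0.001, 1.0, -0.0, 0.001]
wrist_force: [-0.8, 1.2, 0.5]
opening: 0.531
```

View pics/z13.png

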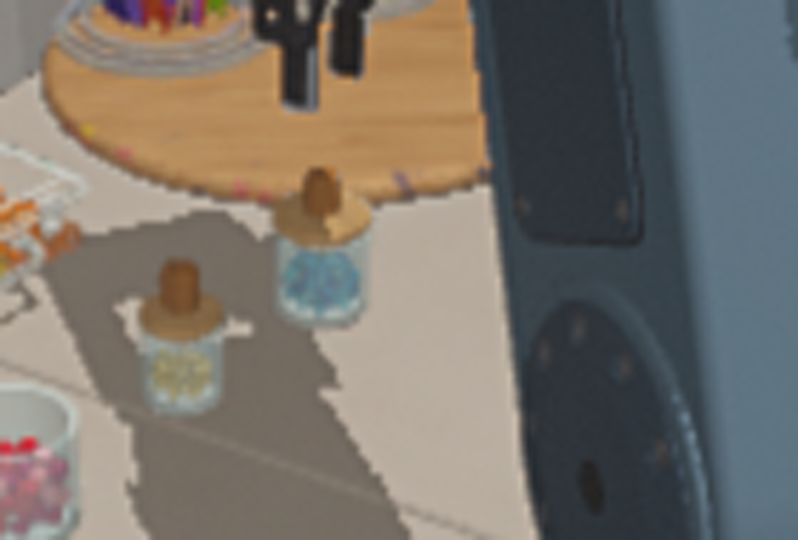

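```bash
python3 -m inch '[{"delta_pos":[-4.3,0.4,0],"rotation":[0,0,0]},{"delta_pos":[-4.3,0.3,0],"rotation":[0,0,0]},{"delta_pos":[-4.3,0.4,0],"rotation":[0,0,0]},{"delta_pos":[-4.3,0.3,0],"rotation":[0,0,0]},{"delta_pos":[0,0,3],"rotation":[0,0,0]},{"delta_pos":[0,0,3],"rotation":[0,0,0]},{"delta_pos":[0,0,1],"rotation":[0,0,0]},{"delta_pos":[0,0,0],"rotation":[0,0,0]},{"delta_pos":[0,0,0],"rotation":[0,0,0]}]'
python3 - <<'E'
from h import *
d=camera("side"); t=camera("top")
cv2.imwrite("pics/z14.png",np.hstack([cv2.resize(d["color"][110:210,320:420,::-1],None,fx=4,fy=4,interpolation=2),cv2.resize(t["color"][170:270,370:470,::-1],None,fx=4,fy=4,interpolation=2)]))
E
```

```text
time_s: 18.55
eef_pos: [0.4049, -0.3022, 0.0559]
eef_rot: [-0.0, 1.0, 0.0, -0.0]
wrist_force: [0.3, 0.6, 0.3]
opening: 0.527
```

View pics/z14.png

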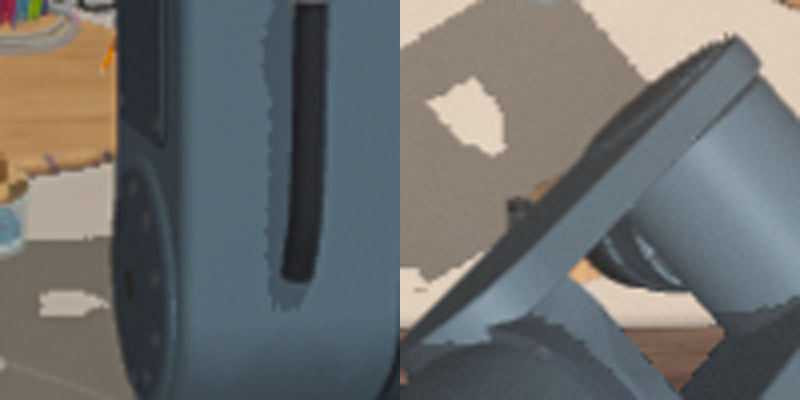

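Blind here, as expected, but the position correction held for the other lids; descend with a force check.

```bash
python3 -m inch '[{"delta_pos":[0,0,1.5],"rotation":[0,0,0]},{"delta_pos":[0,0,1.3],"rotation":[0,0,0]},{"delta_pos":[0,0,0.5],"rotation":[0,0,0]},{"delta_pos":[0,0,0],"rotation":[0,0,0]},{"delta_pos":[0,0,0],"rotation":[0,0,0]}]'
python3 -m inch '[{"delta_pos":[0,0,0],"rotation":[0,0,0]},{"delta_pos":[0,0,0],"rotation":[0,0,0]},{"delta_pos":[0,0,0],"rotation":[0,0,0]},{"delta_pos":[0,0,0],"rotation":[0,0,0]},{"delta_pos":[0,0,0],"rotation":[0,0,0]}]' 0.5
```

```text
time_s: 19.15
eef_pos: [0.4048, -0.3023, 0.023]
eef_rot: [0.0, 1.0, -0.0, 0.0]
wrist_force: [0.4, -0.1, -0.4]
opening: 0.53
time_s: 19.65
eef_pos: [0.4051, -0.3027, 0.0236]
eef_rot: [0.001, 1.0, -0.0, 0.0]
wrist_force: [-1.2, 1.5, 6.2]
opening: 0.225
```

```bash
python3 -m inch '[{"delta_pos":[0,0,-1],"rotation":[0,0,0]},{"delta_pos":[0,0,-3],"rotation":[0,0,0]},{"delta_pos":[0,0,-4],"rotation":[0,0,0]},{"delta_pos":[1.0,-1.5,-2],"rotation":[0,0,0]},{"delta_pos":[2.6,-3.8,0],"rotation":[0,0,0]},{"delta_pos":[2.6,-3.8,0],"rotation":[0,0,0]},{"delta_pos":[2.6,-3.8,0],"rotation":[0,0,0]},{"delta_pos":[2.6,-3.8,0],"rotation":[0,0,0]},{"delta_pos":[2.6,-3.8,0],"rotation":[0,0,0]},{"delta_pos":[2.6,-3.8,0],"rotation":[0,0,0]}]'
python3 -m inch '[{"delta_pos":[2.7,-3.5,0],"rotation":[0,0,0]},{"delta_pos":[0,0,1.5],"rotation":[0,0,0]},{"delta_pos":[0,0,1.5],"rotation":[0,0,0]},{"delta_pos":[0,0,0],"rotation":[0,0,0]},{"delta_pos":[0,0,0],"rotation":[0,0,0]},{"delta_pos":[0,0,0],"rotation":[0,0,0]}]'
python3 - <<'E'
from chk import *
run(.058,.035,.0233,(246,176),(284,130),"cL",(36,40))
E
```

```text
time_s: 20.65
eef_pos: [0.5715, -0.0574, 0.1234]
eef_rot: [0.0, 1.0, -0.0, 0.0]
wrist_force: [0.9, -1.5, -0.2]
opening: 0.229
time_s: 21.25
eef_pos: [0.5975, -0.0255, 0.0932]
eef_rot: [0.0, 1.0, -0.001, 0.0]
wrist_force: [-0.6, -0.1, 0.3]
opening: 0.229
[ 0.59754273 -0.02548445  0.09320506]
```

View pics/cL_side.png

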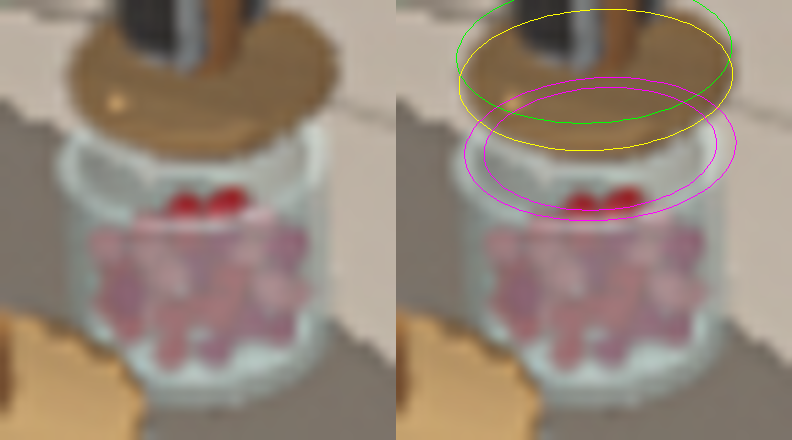

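View pics/cL_top.png

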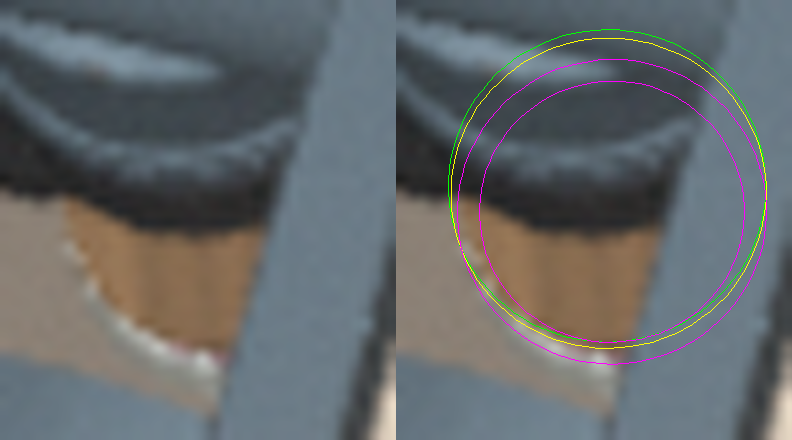

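```bash
python3 -m inch '[{"delta_pos":[0.15,-0.25,0.2],"rotation":[0,0,0]},{"delta_pos":[0,0,0.2],"rotation":[0,0,0]},{"delta_pos":[0,0,0],"rotation":[0,0,0]},{"delta_pos":[0,0,0],"rotation":[0,0,0]},{"delta_pos":[0,0,0],"rotation":[0,0,0]}]'
python3 - <<'E'
from chk import *
run(.058,.035,.0233,(246,176),(284,130),"cL2",(36,40))
E
```

```text
time_s: 21.85
eef_pos: [0.5992, -0.0217, 0.0888]
eef_rot: [-0.0, 1.0, -0.0, -0.0]
wrist_force: [-0.2, 0.1, -0.9]
opening: 0.228
[ 0.59924643 -0.02170711  0.08878312]
```

View pics/cL2_side.png

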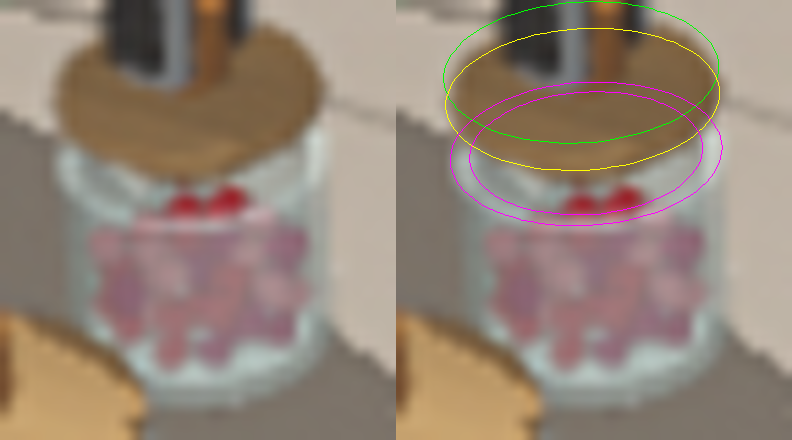

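View pics/cL2_top.png

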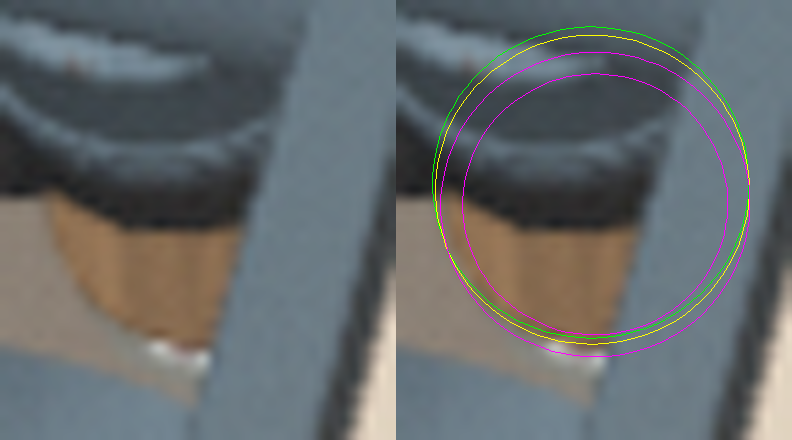

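```bash
python3 -m inch '[{"delta_pos":[-0.05,0.12,0.3],"rotation":[0,0,0]},{"delta_pos":[0,0,0.4],"rotation":[0,0,0]},{"delta_pos":[0,0,0.2],"rotation":[0,0,0]},{"delta_pos":[0,0,0],"rotation":[0,0,0]},{"delta_pos":[0,0,0],"rotation":[0,0,0]}]'
python3 - <<'E'
from chk import *
run(.058,.035,.0233,(246,176),(284,130),"cL3",(36,40))
print(get_obs()["wrist_force"])
E
```

```text
time_s: 22.45
eef_pos: [0.5987, -0.0229, 0.0796]
eef_rot: [-0.0, 1.0, -0.0, -0.0]
wrist_force: [-0.8, 0.3, -0.2]
opening: 0.226
[ 0.59867946 -0.02290838  0.07963429]
[-0.60000749 -0.02185918  0.05872401]
```

View pics/cL3_side.png

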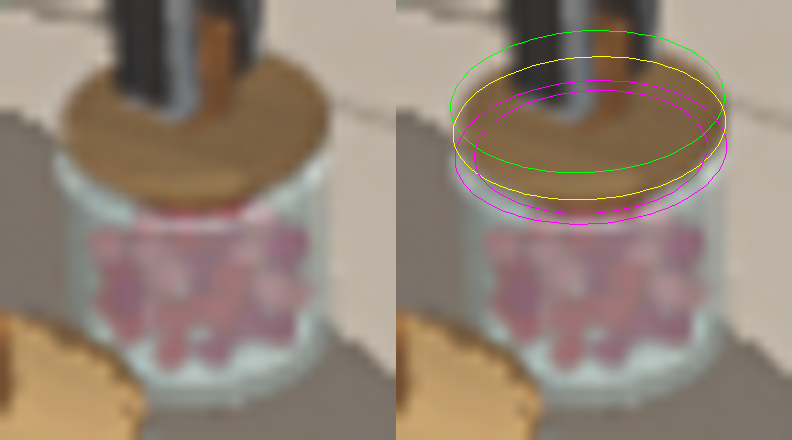

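View pics/cL3_top.png

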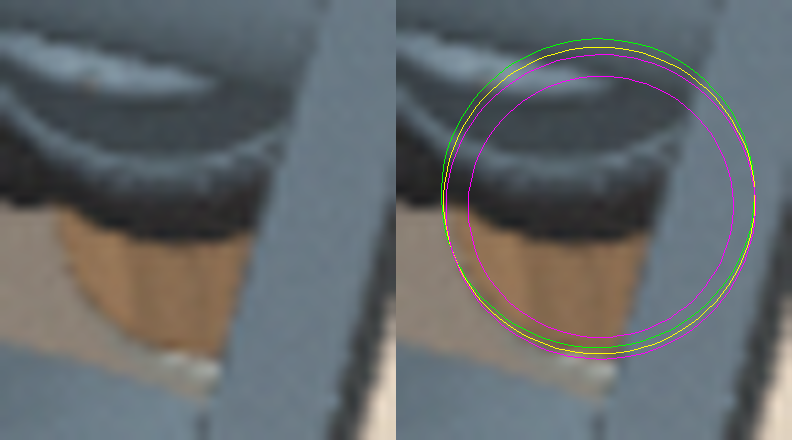

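```bash
python3 -m inch '[{"delta_pos":[0,0,0.2],"rotation":[0,0,0]},{"delta_pos":[0,0,0.2],"rotation":[0,0,0]},{"delta_pos":[0,0,0],"rotation":[0,0,0]},{"delta_pos":[0,0,0],"rotation":[0,0,0]}]'
python3 -m inch '[{"delta_pos":[0,0,0.2],"rotation":[0,0,0]},{"delta_pos":[0,0,0.1],"rotation":[0,0,0]},{"delta_pos":[0,0,0],"rotation":[0,0,0]},{"delta_pos":[0,0,0],"rotation":[0,0,0]}]'
```

```text
time_s: 22.95
eef_pos: [0.5986, -0.0229, 0.0757]
eef_rot: [-0.0, 1.0, -0.0, -0.0]
wrist_force: [0.0, -0.4, -0.1]
opening: 0.222
time_s: 23.35
eef_pos: [0.5989, -0.023, 0.0729]
eef_rot: [0.0, 1.0, -0.0, 0.0]
wrist_force: [0.8, -0.6, -0.6]
opening: 0.223
```

Inserted without force. Release, retreat and check everything.

```bash
python3 -m inch '[{"delta_pos":[0,0,0],"rotation":[0,0,0]},{"delta_pos":[0,0,0],"rotation":[0,0,0]},{"delta_pos":[0,0,0],"rotation":[0,0,0]},{"delta_pos":[0,0,0],"rotation":[0,0,0]}]' 4.5
python3 -m inch '[{"delta_pos":[0,0,-2],"rotation":[0,0,0]},{"delta_pos":[0,0,-4],"rotation":[0,0,0]},{"delta_pos":[0,0,-4],"rotation":[0,0,0]},{"delta_pos":[-4,0,-2],"rotation":[0,0,0]},{"delta_pos":[-4,0,0],"rotation":[0,0,0]},{"delta_pos":[-4,0,0],"rotation":[0,0,0]},{"delta_pos":[-4,0,0],"rotation":[0,0,0]},{"delta_pos":[-4,0,0],"rotation":[0,0,0]},{"delta_pos":[0,0,0],"rotation":[0,0,0]}]'
python3 - <<'E'
from h import *
d=camera("side"); t=camera("top")
cv2.imwrite("pics/f1.png",cv2.resize(d["color"][120:260,215:395,::-1],None,fx=4.2,fy=4.2,interpolation=2))
cv2.imwrite("pics/f2.png",cv2.resize(t["color"][120:260,170:480,::-1],None,fx=2.58,fy=2.58,interpolation=2))
E
```

```text
time_s: 23.75
eef_pos: [0.5986, -0.0228, 0.0728]
eef_rot: [-0.0, 1.0, -0.0, -0.0]
wrist_force: [-0.1, -0.4, 0.7]
opening: 0.528
time_s: 24.65
eef_pos: [0.3943, -0.0218, 0.1918]
eef_rot: [-0.0, 1.0, -0.0, -0.001]
wrist_force: [-0.1, 0.5, -0.3]
opening: 0.527
```

View pics/f1.png

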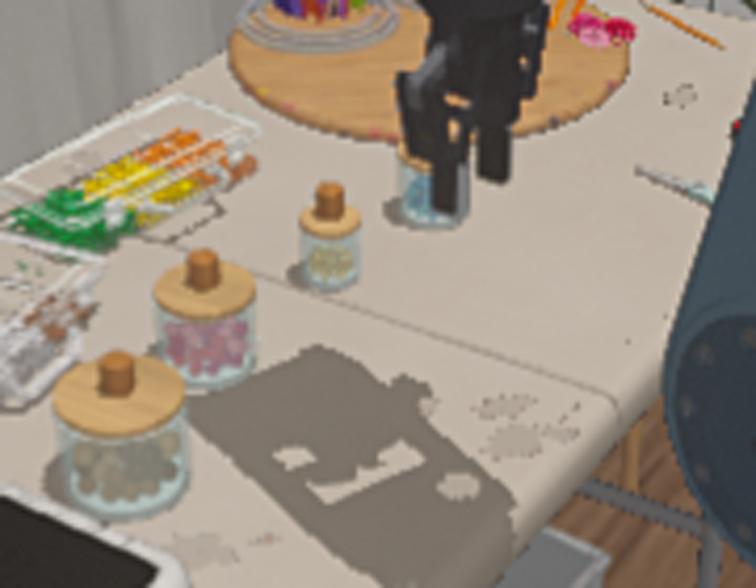

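View pics/f2.png

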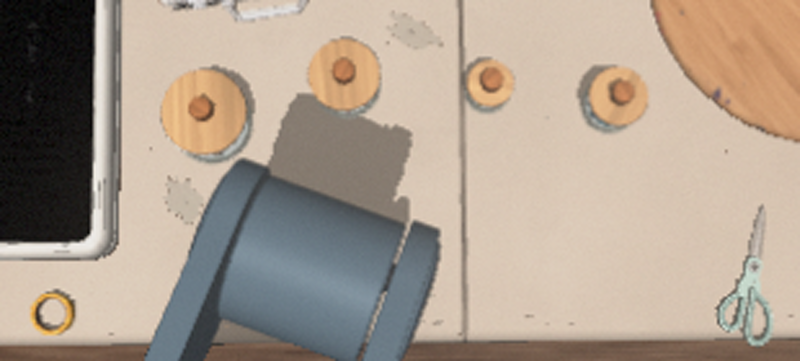

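```bash
python3 -m inch '[{"delta_pos":[-3,-4,0],"rotation":[0,0,0]},{"delta_pos":[0,-4,0],"rotation":[0,0,0]},{"delta_pos":[0,-4,0],"rotation":[0,0,0]},{"delta_pos":[0,0,0],"rotation":[0,0,0]},{"delta_pos":[0,0,0],"rotation":[0,0,0]},{"delta_pos":[0,0,0],"rotation":[0,0,0]}]'
python3 - <<'E'
from h import *
d=camera("side")
a=[cv2.resize(d["color"][y-20:y+22,x-20:x+20,::-1],None,fx=7,fy=7,interpolation=2) for x,y in((244,222),(264,194),(293,176),(317,162))]
cv2.imwrite("pics/f3.png",np.vstack([np.hstack(a[:2]),np.hstack(a[2:])]))
E
```

```text
time_s: 25.35
eef_pos: [0.3695, 0.0966, 0.1929]
eef_rot: [0.0, 1.0, -0.0, 0.0]
wrist_force: [-0.3, -0.2, -0.1]
opening: 0.532
```

View pics/f3.png

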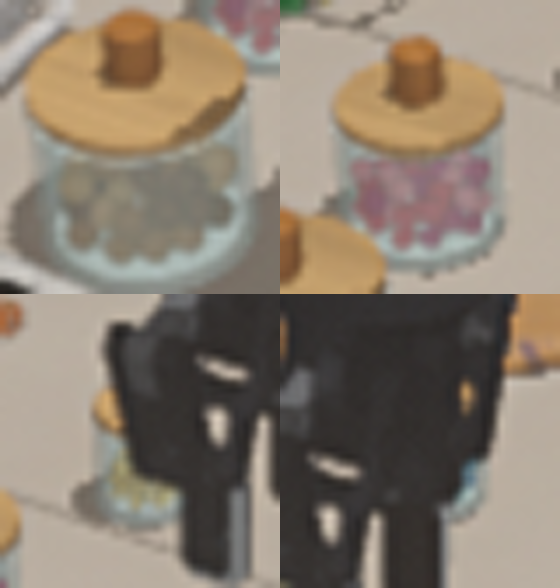

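XL and L sit level and flush on their rims; S and M were seen seated earlier.

```bash
python3 -c "
from bench import hand_in; print(hand_in())"
```

```text
the job is handed in; nothing more can be done
None
```

All four jars are closed with the lid of their own size, and I handed the job in at about 25 s on the robot's clock. I gripped each lid by its knob and lowered it into its jar in the order extra large, small, medium, large. Nothing jammed: the highest wrist force I read was about 6 N, while gripping a lid.

**Last checks:**
- After each release the side picture showed the lid level and flush on the rim.
- The final overhead picture showed all four lids on centre. The tape roll and scissors looked undisturbed.
- In the very last side close-up the gripper hid the small and medium jars. For those two I rely on the final overhead picture and the earlier side views.
- I compared jar positions by eye, not by measurement.

**Disagreements:**
- The side camera read y about 3 mm high against the arm, and the overhead camera read it about 1 to 3 mm low. I corrected both from the positions the arm reported.
- For the large lid, the two views still differed by about 1.5 mm just before insertion. I went down between the two readings, and the plug entered with no contact force.
- The large lid was gripped with the arm blocking both cameras, so I went by the corrected position there.

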